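Reload the bedside medicine carousel and post the used blister wallets

ROBOT

A 7-joint arm with a two-finger parallel gripper is mounted at the origin on the work surface. World frame = base frame: x ahead of the robot, y to its left, z up, the work surface at z = 0. Lengths are in m, angles in rad, forces in N, time in s.
With the tool pointing down it reaches from about 0.4 to 0.85 m from the base axis. Payload 10.4 kg.
Tool frame: the origin (TCP) lies between the finger pads; the fingertips stand ahead of it and the grasp point (between the pads) lies 5 mm behind it (manip.tip_extent is the z of the fingertips in the tool frame, in m); z points along the fingers, y is the line along which they close (so a half turn about z gives the same grasp; the last joint's range is limited). The gripper opens to 85 mm and grips with 20 to 120 N. Pads are 22 mm wide; open, the fingers measure 114 mm over their backs; the gripper's body (76 mm by 85 mm) begins 54 mm behind the grasp point. The pads swing forward as they close: fully open they stand 13 mm farther back than shut.
Start: joints at [-1.364, 0.332, -0.065, 1.46, 0.022, 1.35, -0.088], TCP at [0.142, 0.609, 0.245] pointing down, gripper open.
Joint ranges: [-2.6, 2.6], [-0.5, 2.12], [-1.47, 1.34], [0.16, 2.42], [-1.27, 4.41], [0.06, 2.06], [-2.6, 2.6]. Speed limits (rad/s): [2.22, 2.22, 2.79, 2.79, 3.14, 3.14, 3.14].

INTERFACE

Orientations are given as a unit quaternion [x, y, z, w].
In Python, from workcell import status, viewer, manip gives the robot as it stands.
- The arm moves only by the tool play_rows, never from a script. Its argument "plan" is one flat list of numbers, 7 for each row, row after row: the turn, a rotation vector about the tool's x, y, z in degrees, then the shift along the tool's x, y, z in m, then the opening, from 0 (shut) to 1 (fully open). In form: [ax, ay, az, dx, dy, dz, grip, ax, ay, az, dx, dy, dz, grip, ...]. A call has 1 to 20 rows; each row is the pose to reach, as a shift and turn from the pose commanded when the call began, along the tool's axes at that moment; what a row does not reach only later rows make up. A row lasts 1/8 s, in which the tool goes at most 62.5 mm and 10.7 degrees, less where a joint would pass 70% of its speed; a pose out of reach is approached as far as the arm can. A call with a gripper value outside its range is refused whole. The fingers move at their own pace and stop on an object; "squeeze" is the grip in N (left out, the last holds). Time passes only in rows, so rows that repeat a pose let the fingers close. It gives the time, the measured TCP pose, the force, the opening and the grip force at its end, in the units of the state.
- status.get_obs(): the state, without advancing time (a new reading comes with each control period).
- viewer.camera(name): name is "side" or "top"; returns the picture (384x512x3 uint8, red, green, blue); there is no depth.
- viewer.camera_model(name): a dict with "fx", "fy", "cx", "cy" (pixels), "D" ([k1, k2, p1, p2, k3] as OpenCV has them; the pictures are not rectified), "R" (3x3) and "t" (3): a world point X has camera coordinates R X + t. Camera axes: x right, y down, z forward; pixel columns grow to the right and rows downward; lengths in m; the calibration is good to about 2 mm. A picture is of the moment at which its call begins. camera_model takes no time and is no camera call.
- manip.hand_in(): hands the job in; it is judged then, once.
The state is a dict: "clock": time; "joint_pos": joint angles; "joint_velocities": joint speeds; "tau": joint torques, N m; "position": TCP position; "ee_rot": TCP orientation; "ft_force": force on the tool from outside, world axes, zero at the start; "torque": the same for the moment, N m; "grip_width": opening from 0.0 (shut) to 1.0 (fully open); "grasp_force": force on a finger pad.
Only numpy, scipy, OpenCV 4.12 (cv2) and the standard library are available. Lean on these libraries where they do the work, as an engineer would, in place of code of your own. Each camera call takes 0.05 s, during which the arm holds its last target. There are 200 camera calls.

TASK

Get the medicine dispenser ready for the new week: first fit the washed blue carousel tray right down onto the dispenser's square drive shaft, then stand every amber vial, cap up, in a cup of its own on the fitted tray, and when all are in press the green button on the dispenser's front panel to confirm the refill. Post every used blister wallet from the wooden rack right through the slot into the green take-back box, at any point in the job. Leave the other things on the nightstand where they are.

Things in the scene. Friction and masses are not known exactly. Their poses are not given: they have to be found in the camera images.
- base: Dispenser base, fixed: white drum 190 mm across, 45 mm high; on its front (-x) a panel 26 mm high reaching 135 mm from the centre. A square brass drive shaft stands at the centre of its flat top: 22 mm wide, 29 mm tall (the last 8 mm taper to 14 mm), sides along the base's x and y; it does not turn. Origin: centre of the underside, on the shaft's axis. The tray is fully home when its underside lies on the drum's top
- done_top (a point): centre of the top of the green refill button, 20 mm in diameter, on the front panel: 38 mm above the nightstand, 115 mm in front (-x) of the base's centre; goes down with the button
- done (a joint): travel of the green button: 0 up, 0.006 m fully down; it is pushed straight down, needs about 5 N and springs back
- tray: Carousel tray, loose, 0.24 kg: blue disc 180 mm across, 6 mm thick, with four clear cups and a white hub 36 mm square. Square bore under the hub, 24.4 mm wide, 34 mm deep, sides along the tray's x and y: fits in any of four quarter turns. White grip fin on the hub: 12 mm thick (y), 60 mm long (x), from 40 to 74 mm above the underside. Origin: centre of the underside, z up
- cup1 (a point): centre of the floor of cup 1 of the tray, 6 mm above the tray's underside, 60 mm from its centre, midway between its x and y axes. Each cup is a round wall 45 mm in bore, 51 mm outside, its rim 30 mm above the tray's underside (24 mm deep)
- cup2 (a point): centre of the floor of cup 2 of the tray, 6 mm above the tray's underside, 60 mm from its centre, midway between its x and y axes. Each cup is a round wall 45 mm in bore, 51 mm outside, its rim 30 mm above the tray's underside (24 mm deep)
- cup3 (a point): centre of the floor of cup 3 of the tray, 6 mm above the tray's underside, 60 mm from its centre, midway between its x and y axes. Each cup is a round wall 45 mm in bore, 51 mm outside, its rim 30 mm above the tray's underside (24 mm deep)
- cup4 (a point): centre of the floor of cup 4 of the tray, 6 mm above the tray's underside, 60 mm from its centre, midway between its x and y axes. Each cup is a round wall 45 mm in bore, 51 mm outside, its rim 30 mm above the tray's underside (24 mm deep)
- vial1: Amber vial with white twist cap, loose, 0.07 kg, 41 mm in diameter, 72 mm tall, the cap the top 19 mm; stands on the nightstand at the start. Origin: centre of the underside, z up towards the cap. May be absent
- vial2: Amber vial with white twist cap, loose, 0.07 kg, 41 mm in diameter, 72 mm tall, the cap the top 19 mm; stands on the nightstand at the start. Origin: centre of the underside, z up towards the cap. May be absent
- vial3: Amber vial with white twist cap, loose, 0.07 kg, 41 mm in diameter, 72 mm tall, the cap the top 19 mm; stands on the nightstand at the start. Origin: centre of the underside, z up towards the cap. May be absent
- vial4: Amber vial with white twist cap, loose, 0.07 kg, 41 mm in diameter, 72 mm tall, the cap the top 19 mm; stands on the nightstand at the start. Origin: centre of the underside, z up towards the cap. May be absent
- rack: Low wooden rack, fixed, 126 x 116 mm, floor 6 mm thick, with three slots 10.8 mm wide across it (45 mm apart along its x), between ribs that rise to 32 mm. Origin: centre of the underside
- wallet1: Used blister wallet, a stiff flat pack white with a green band, loose, 0.03 kg: 8 mm thick (along x), 110 mm long (along y), 70 mm high (along z); stands on its long edge in the rack at the start, its top 76 mm above the table, may lean a few degrees. Origin: the centre of the pack. May be absent
- wallet2: Used blister wallet, a stiff flat pack white with a green band, loose, 0.03 kg: 8 mm thick (along x), 110 mm long (along y), 70 mm high (along z); stands on its long edge in the rack at the start, its top 76 mm above the table, may lean a few degrees. Origin: the centre of the pack. May be absent
- wallet3: Used blister wallet, a stiff flat pack white with a green band, loose, 0.03 kg: 8 mm thick (along x), 110 mm long (along y), 70 mm high (along z); stands on its long edge in the rack at the start, its top 76 mm above the table, may lean a few degrees. Origin: the centre of the pack. May be absent
- takeback: Take-back box, fixed, green with white top: 104 mm (x) by 142 mm (y) by 165 mm high, walls and top 5 mm. The slot in its top is 12 mm wide (x) and 118 mm long (y); a chute below guides what falls in. Origin: centre of the underside, front with paper label towards -x, z up
- slot (a point): centre of the slot's mouth, on the box's top face, 165 mm above and 18 mm behind (+x) the box's origin
- organizer: bystander: blue pill organizer with seven lids, 42 x 210 x 27 mm, origin under its centre
- glasses_case: bystander: black glasses case, 160 x 62 x 36 mm, origin under its centre
- dish: bystander: white ceramic dish, 116 mm across, 28 mm high, origin under its centre
- clipper: bystander: steel nail clipper, 80 x 15 x 20 mm, origin under its centre
- inhaler: bystander: white and orange inhaler tube standing upright, 30 mm across, 80 mm high, origin under its centre
Not all that is in view belongs to the job. Leave any black or yellow look-alike of the vial2 alone.

How it is judged:
On the way, in this order (a step that is already met when the one before it is completed fails the run):
1. the carousel tray is fully home and level on the dispenser's square shaft (horizontal distance between tray and base below 0.004 m and z of tray in the frame of base between 0.041 and 0.049 m and angle between tray's own z axis and vertical below 0.04 rad), for 0.3 s.
2. every vial stands cap up on the floor of a cup of the fitted tray (all of step 1 and angle between each of vial1, vial2, vial3, vial4's own z axis and vertical below 0.12 rad and z of each of vial1, vial2, vial3, vial4 in the frame of tray below 0.01 m and (horizontal distance between vial1 and cup1 below 0.006 m or horizontal distance between vial1 and cup2 below 0.006 m or horizontal distance between vial1 and cup3 below 0.006 m or horizontal distance between vial1 and cup4 below 0.006 m) and (horizontal distance between vial2 and cup1 below 0.006 m or horizontal distance between vial2 and cup2 below 0.006 m or horizontal distance between vial2 and cup3 below 0.006 m or horizontal distance between vial2 and cup4 below 0.006 m) and (horizontal distance between vial3 and cup1 below 0.006 m or horizontal distance between vial3 and cup2 below 0.006 m or horizontal distance between vial3 and cup3 below 0.006 m or horizontal distance between vial3 and cup4 below 0.006 m) and (horizontal distance between vial4 and cup1 below 0.006 m or horizontal distance between vial4 and cup2 below 0.006 m or horizontal distance between vial4 and cup3 below 0.006 m or horizontal distance between vial4 and cup4 below 0.006 m)), for 0.3 s.
3. the green refill button is pressed once every vial is in (value of joint done above 0.004 m), for 0.05 s.
At the end, for the whole second after the job is handed in: Tray down on the drum's top (within 4 mm), centred within 4 mm, level within 2 degrees; every vial present stands cap up (within 7 degrees) on the floor of a cup; every wallet present is wholly inside the box (its centre under 127 mm above the box's underside); all at rest (all of step 2 and x of wallet1 in the frame of takeback between -0.052 and 0.052 m and y of wallet1 in the frame of takeback between -0.071 and 0.071 m and z of wallet1 in the frame of takeback between 0 and 0.127 m and x of wallet2 in the frame of takeback between -0.052 and 0.052 m and y of wallet2 in the frame of takeback between -0.071 and 0.071 m and z of wallet2 in the frame of takeback between 0 and 0.127 m and x of wallet3 in the frame of takeback between -0.052 and 0.052 m and y of wallet3 in the frame of takeback between -0.071 and 0.071 m and z of wallet3 in the frame of takeback between 0 and 0.127 m and linear speed of each of tray, vial1, vial2, vial3, vial4, wallet1, wallet2, wallet3 below 0.03 m/s); the robot touches nothing.
It fails at once if a bystander is knocked more than 5 cm from its place (distance of any of organizer, glasses_case, dish, clipper, inhaler from where it was at the start of the episode above 0.05 m).
Of vial1, vial2, vial3, vial4 only 3 to 4 are there at a start; the rules pass over those that are not, and their reading is None.
Of wallet1, wallet2, wallet3 only 2 to 3 are there at a start; the rules pass over those that are not, and their reading is None.
At some moment in a run one of tray, vial1, vial2, vial3, vial4 may be knocked a few centimetres aside while the robot is not near it.
It also fails if it takes over 208 s, if anything falls off the work surface, if the arm or the gripper's body presses on something with over 40 N, if the wrist force passes 120 N, or if a joint passes its speed limit or range.

## Working session

There is one attempt and no reset: what is moved stays moved. The work goes in short steps, Python scripts to look and compute and a tool call to move; the robot and the scene stay as the last step left them, time stands still between calls to the robot, and variables do not carry over. Pictures are saved under pics/ and viewed, at most 14 in all, crops included, and the job is handed in when it is done.

Besides the shell and the picture viewer there is one more tool, called after ">>>" by a JSON object that holds its "name" and its "arguments", one argument or row to a line. play_rows: Moves the arm, as the interface text tells. Its arguments: {"type":"object","properties":{"plan":{"type":"array","items":{"type":"number"}},"squeeze":{"type":"number"}},"required":["plan"]}

```bash
mkdir -p pics; ls
python3 - <<'E'
from workcell import status, viewer, manip
import cv2
print(status.get_obs(), manip.tip_extent)
for n in("top","side"):
    m=viewer.camera_model(n);print(n,m)
    im=viewer.camera(n);cv2.imwrite(f"pics/{n}0.png",im[:,:,::-1])
E
```

```text
pics
{'clock': 0.0, 'joint_pos': array([-1.36360326,  0.33288049, -0.06473427,  1.4609375 ,  0.02158829,
        1.34989538, -0.08848917]), 'joint_velocities': array([ 0.00132266,  0.0002005 ,  0.00080232, -0.0019673 , -0.00176759,
       -0.00021367,  0.0007408 ]), 'tau': array([-6.61527902e-04, -6.25458455e+01,  4.86862706e-02, -3.91604626e+01,
        1.61767309e-02,  1.00071533e-02,  2.53957461e-05]), 'position': array([0.14226012, 0.60823074, 0.24451244]), 'ee_rot': array([ 1.14613300e-01,  9.93409927e-01, -7.10258536e-04, -6.02256264e-05]), 'ft_force': array([ 0.23180318, -0.49315133, -0.11767911]), 'torque': array([-0.0020766 ,  0.01776695,  0.07284599]), 'grasp_force': 0.0, 'grip_width': 1.0014110984263465} 0.014
top {'fx': 403.24508109089896, 'fy': 403.24508109089896, 'cx': 237.3241592676241, 'cy': 191.49224820852618, 'D': array([-0.07192002,  0.        ,  0.        ,  0.        ,  0.        ]), 'R': array([[ 0.00191519, -0.99993565, -0.01118148],
       [-0.99813202, -0.00122871, -0.06108161],
       [ 0.06106394,  0.01127757, -0.99807014]]), 't': array([0.022898  , 0.53965839, 1.21378446])}
side {'fx': 388.09216641361456, 'fy': 388.09216641361456, 'cx': 261.20827182627306, 'cy': 196.37398358646305, 'D': array([-0.11308548,  0.        ,  0.        ,  0.        ,  0.        ]), 'R': array([[ 0.94532487, -0.32557659,  0.01899393],
       [-0.21499873, -0.6659328 , -0.71435919],
       [ 0.24522731,  0.67121784, -0.69952139]]), 't': array([-0.48591744,  0.18896752,  1.10312477])}
```

View pics/top0.png

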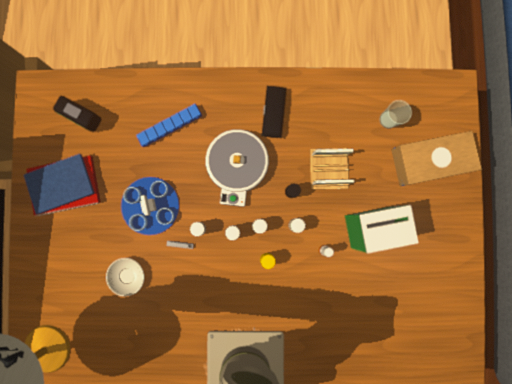

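View pics/side0.png

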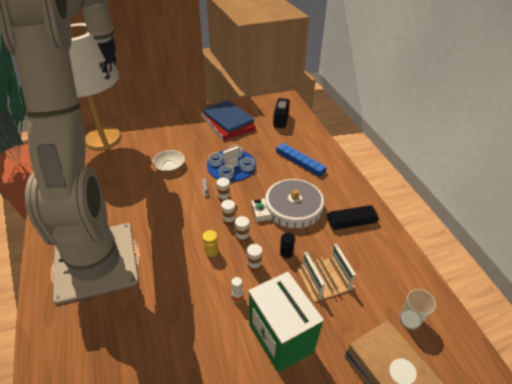

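```bash
cat > h.py <<'E'
from workcell import status, viewer, manip
import numpy as np, cv2
from scipy.spatial.transform import Rotation as Ro
M={n:viewer.camera_model(n) for n in("top","side")}
def K(m): return np.array([[m['fx'],0,m['cx']],[0,m['fy'],m['cy']],[0,0,1]])
def plane(n,px,z):
    "pixels -> world points on the plane of height z"
    m=M[n]; p=cv2.undistortPoints(np.float64(px).reshape(-1,1,2),K(m),m['D']).reshape(-1,2)
    d=np.c_[p,np.ones(len(p))]@m['R']; c=-m['R'].T@m['t']
    return c+d*((z-c[2])/d[:,2])[:,None]
def proj(n,X):
    m=M[n]; return cv2.projectPoints(np.float64(X).reshape(-1,1,3),cv2.Rodrigues(m['R'])[0],m['t'],K(m),m['D'])[0].reshape(-1,2)
def snap(n,name=None):
    im=viewer.camera(n)[:,:,::-1].copy()
    if name: cv2.imwrite(f"pics/{name}.png",im)
    return im
def blobs(mask,amin,amax):
    n,l,s,c=cv2.connectedComponentsWithStats(mask.astype(np.uint8))
    return [(c[i],s[i],l==i) for i in range(1,n) if amin<=s[i,4]<=amax]
def white(im,lo=170,sat=60):
    h=cv2.cvtColor(im,cv2.COLOR_BGR2HSV); return (h[...,2]>lo)&(h[...,1]<sat)
def hue(im,a,b,s=90,v=40):
    h=cv2.cvtColor(im,cv2.COLOR_BGR2HSV); return (h[...,0]>=a)&(h[...,0]<=b)&(h[...,1]>=s)&(h[...,2]>=v)
def pose():
    o=status.get_obs(); return np.array(o['position']),Ro.from_quat(o['ee_rot']),o
def rel(tgt,yaw=None):
    "shift/turn in present tool axes to bring TCP to tgt, tool down, tool y axis at world angle yaw (mod 180 deg, nearest)"
    p,R,o=pose(); d=R.inv().apply(np.array(tgt)-p)
    yt=R.apply([0,1,0]); y0=np.degrees(np.arctan2(yt[1],yt[0]))
    y=y0 if yaw is None else y0+(yaw-y0+90)%180-90
    a=np.radians(y); Y=np.array([np.cos(a),np.sin(a),0]);Z=np.array([0,0,-1.]);X=np.cross(Y,Z)
    rv=np.degrees((R.inv()*Ro.from_matrix(np.c_[X,Y,Z])).as_rotvec())
    print("turn",rv.round(1),"shift",d.round(4),"yaw0 %.1f j7 %.2f"%(y0,o['joint_pos'][6]))
E
python3 - <<'E'
from h import *
im=cv2.imread("pics/top0.png")
cv2.imwrite("pics/c1.png",cv2.resize(im[130:265,110:430],None,fx=2.5,fy=2.5,interpolation=cv2.INTER_CUBIC))
for c,s,m in blobs(white(im),60,4000): print("w",c.round(1),s,plane("top",c,.072).round(4))
for c,s,m in blobs(hue(im,100,125),300,9000): print("blue",c.round(1),s,plane("top",c,.006).round(4))
for c,s,m in blobs(hue(im,45,85),20,9000): print("green",c.round(1),s,plane("top",c,.038).round(4))
for c,s,m in blobs(hue(im,18,32,150,150),20,9000): print("brass",c.round(1),s,plane("top",c,.074).round(4))
rel([.5,0,.3],0)
E
```

```text
w [386.6 119.4] [381 112  15  14 127] [[ 0.7515 -0.4198  0.072 ]]
w [232.1 166.1] [206 130  61  74 536] [[0.6107 0.0387 0.072 ]]
w [331.9 150.3] [316 149  37   3  61] [[ 0.6579 -0.2546  0.072 ]]
w [441.2 156.7] [433 148  18  19 267] [[ 0.6405 -0.5826  0.072 ]]
w [234.6 160.3] [229 152  15  16  93] [[0.6277 0.0313 0.072 ]]
w [333.8 180.8] [316 180  37   3  75] [[ 0.5679 -0.2589  0.072 ]]
w [240.  197.9] [232 191  13  15  94] [[0.5176 0.0153 0.072 ]]
w [142.9 205.2] [140 196   7  19  78] [[0.4958 0.2995 0.072 ]]
w [388.6 229.6] [ 360  206   58   46 1669] [[ 0.4253 -0.4183  0.072 ]]
w [297.1 225.2] [291 219  13  13 136] [[ 0.4384 -0.1504  0.072 ]]
w [259.4 225.9] [253 220  14  13 135] [[ 0.4364 -0.0411  0.072 ]]
w [196.7 228.9] [191 223  13  13 133] [[0.4273 0.1408 0.072 ]]
w [232.  232.7] [226 227  13  13 136] [[0.4166 0.0384 0.072 ]]
w [131.5 274.6] [121 266  23  18 246] [[0.2935 0.3306 0.072 ]]
blue [508.7  34.9] [503   0   9 103 444] [[ 1.0573 -0.8676  0.006 ]]
blue [168.7 125. ] [137 105  64  41 875] [[0.7484 0.239  0.006 ]]
blue [ 61.2 183.8] [  38  155   55   58 1755] [[0.5638 0.
[... 356 characters left out ...]
e-02]]
brass [325.7   9.8] [325   4   3  14  22] [[ 1.0903 -0.2448  0.074 ]]
brass [236.4 158.9] [234 156   6   7  37] [[0.6316 0.026  0.074 ]]
brass [315.5 167.4] [310 156  19  24 128] [[ 0.6071 -0.2053  0.074 ]]
brass [335.6 160.6] [325 158  21   8 118] [[ 0.6272 -0.2645  0.074 ]]
brass [334.2 174.9] [319 171  29   8 139] [[ 0.5849 -0.2597  0.074 ]]
brass [333.5 187.1] [324 186  21   3  38] [[ 0.5492 -0.2573  0.074 ]]
brass [267.3 261.2] [260 254  16  16 200] [[ 0.3348 -0.0636  0.074 ]]
brass [ 45.2 338.1] [ 31 327  34  26 561] [[0.1038 0.5872 0.074 ]]
brass [ 52.4 360.4] [ 38 350  29  22 424] [[0.0387 0.5649 0.074 ]]
turn [-0.1  0.1 76.8] shift [-0.4868 -0.5109 -0.0547] yaw0 76.8 j7 -0.09
```

View pics/c1.png

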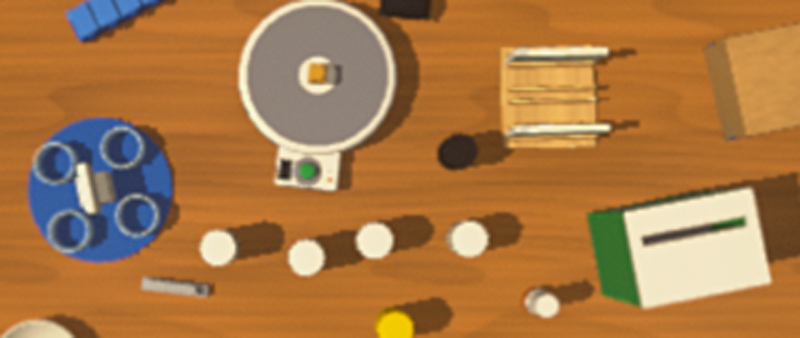

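```bash
cat >> h.py <<'E'
def line(n,m,z):
    "centroid, direction (deg, mod 180), lengths of a blob on the plane z"
    v,u=np.nonzero(m); P=plane(n,np.c_[u,v],z)[:,:2]
    (c,s,a)=cv2.minAreaRect(np.float32(P*1000)); Q=P-P.mean(0); w,V=np.linalg.eigh(Q.T@Q/len(Q))
    print("  mean",P.mean(0).round(4),"rect c",np.round(c,1),np.round(s,1),"pca deg %.1f"%(np.degrees(np.arctan2(V[1,1],V[0,1]))%180), "L %.3f W %.3f"%tuple(np.sqrt(12*w[::-1])))
def tray(im):
    h=hue(im,100,125).astype(np.uint8); h[:,:118]=0;h[:165]=0
    cs=cv2.findContours(h,cv2.RETR_EXTERNAL,cv2.CHAIN_APPROX_NONE)[0]; c=max(cs,key=cv2.contourArea)
    P=plane("top",cv2.convexHull(c).reshape(-1,2),.006)[:,:2]
    cc,r=cv2.minEnclosingCircle(np.float32(P)); print("tray disc",np.round(cc,4),"r",round(r,4))
E
python3 - <<'E'
from h import *
im=cv2.imread("pics/top0.png")
tray(im)
w=white(im)
for c,s,m in blobs(w,60,4000):
    for q,z,l in(((142.9,205.2),.074,"fin"),((331.9,150.3),.076,"w1"),((333.8,180.8),.076,"w3")):
        if np.hypot(*(c-q))<2: print(l);line("top",m,z)
# drum: grey+white disc
g=(cv2.cvtColor(im,cv2.COLOR_BGR2HSV)[...,1]<75)&(im[...,1]>85)
g[191:]=0;g[:120]=0;g[:,:195]=0;g[:,275:]=0
b=max(blobs(g,500,9000),key=lambda b:b[1][4]); v,u=np.nonzero(b[2])
P=plane("top",cv2.convexHull(np.c_[u,v].astype(np.int32)).reshape(-1,2),.045)[:,:2]
print("drum",cv2.minEnclosingCircle(np.float32(P)))
d=(cv2.cvtColor(im,cv2.COLOR_BGR2HSV)[...,2]<150); d[:,:364]=0;d[:,412:]=0;d[:212]=0;d[228:]=0
for c,s,m in blobs(d,40,400): print("slot",c,s); line("top",m,.165)
for c,s,m in blobs(hue(im,18,32,150,150),20,60):
    if abs(c[0]-236)<3: print("brass");line("top",m,.074)
E
```

```text
tray disc [0.4973 0.2935] r 0.088
w1
  mean [ 0.6572 -0.2537] rect c [ 657.7 -259.9] [  5.6 106.1] pca deg 91.7 L 0.100 W 0.005
w3
  mean [ 0.5675 -0.2581] rect c [ 567.  -258.6] [  5.8 105.5] pca deg 91.9 L 0.104 W 0.006
fin
  mean [0.4957 0.2991] rect c [496.  299.8] [54.1 13.7] pca deg 11.5 L 0.050 W 0.013
drum ((0.6297356486320496, 0.02791648544371128), 0.09678050875663757)
slot [387.20422535 222.11971831] [367 217  41  11 142]
  mean [ 0.4486 -0.381 ] rect c [ 448.4 -380.7] [  9.1 112.8] pca deg 100.6 L 0.114 W 0.009
brass
  mean [0.6316 0.026 ] rect c [631.3  25.7] [17.7 14.6] pca deg 24.4 L 0.019 W 0.016
```

Run:
```python
from h import *
im=cv2.imread("pics/top0.png"); sd=cv2.imread("pics/side0.png")
h=hue(im,95,130,60,30); h[:,:112]=0;h[:,190:]=0;h[:170]=0;h[245:]=0
v,u=np.nonzero(h); hull=cv2.convexHull(np.c_[u,v].astype(np.int32)).reshape(-1,2)
print(u.min(),u.max(),v.min(),v.max())
P=plane("top",hull,.006)[:,:2]; print("tray",cv2.minEnclosingCircle(np.float32(P)),cv2.fitEllipse(np.float32(P)*1000))
h=hue(sd,95,130,60,30); h[:,:200]=0;h[:,262:]=0;h[:140]=0;h[190:]=0
v,u=np.nonzero(h); hull=cv2.convexHull(np.c_[u,v].astype(np.int32)).reshape(-1,2)
P=plane("side",hull,.006)[:,:2]; print("tray side",cv2.fitEllipse(np.float32(P)*1000))
for q,X in {"fin":(.4957,.2991,.074),"trayc":(.4957,.295,.074),"shaft":(.630,.027,.074),"btn":(.519,.038,.038),"slot":(.4486,-.381,.165),"w1":(.657,-.259,.076),"w3":(.567,-.259,.076),"v1":(.4273,.1408,.072),"v4":(.4384,-.1504,.072)}.items(): print(q,proj("side",X).round(1))
for c,s,m in blobs(white(sd,150,70),30,400): print("w",c.round(1),s)
for c,s,m in blobs(hue(sd,45,85),10,200): print("g",c.round(1),s)
for c,s,m in blobs(hue(sd,12,32,130,120),10,80): print("br",c.round(1),s)
cv2.imwrite("pics/c2.png",cv2.resize(sd[130:350,190:390],None,fx=2.7,fy=2.7,interpolation=cv2.INTER_CUBIC))
```

```text
121 178 177 234
tray ((0.4972165524959564, 0.29507407546043396), 0.0894605964422226) ((497.1664733886719, 295.1161193847656), (176.61099243164062, 178.0242462158203), 173.82325744628906)
tray side ((497.660400390625, 292.4438171386719), (175.4620361328125, 181.82992553710938), 168.1950225830078)
fin [[229.3 148.6]]
trayc [[229.6 149.2]]
shaft [[293.6 190.9]]
btn [[259.  204.2]]
slot [[291.1 300.7]]
w1 [[343.2 257.9]]
w3 [[312.8 266.8]]
v1 [[222.1 181.5]]
v4 [[253.5 248.8]]
w [78.8 24.1] [71 23 15  3 35]
w [80.8 36.8] [71 32 19  9 65]
w [429.9  66. ] [425  58   9  15  50]
w [230.1 149.5] [223 146  16   8  44]
w [222.8 181.8] [217 177  13  10 101]
w [204.1 184.8] [202 179   5  15  38]
w [289.6 197.9] [287 193   7  10  38]
w [227.8 204.4] [222 199  13  11 111]
w [241.6 221.8] [235 217  14  11 121]
w [254.  249.9] [247 244  15  13 149]
w [344.6 259.9] [335 245  20  31 102]
w [314.  268.9] [305 253  19  33 109]
w [236.2 281.7] [232 278  10   9  69]
w [410.2 318.6] [401 311  19  17 240]
g [259.4 205. ] [258 202   4   7  22]
g [281.6 286.9] [279 283   6   9  17]
g [262.4 331.9] [261 329   3   8  16]
br [308.7  76.1] [304  72  11   9  31]
br [317.   87.3] [314  83   9   8  51]
br [ 24.  137.4] [ 21 133   7  11  50]
br [ 18.1 151.7] [ 17 148   3   8  16]
br [152.7 167. ] [150 163   7   8  30]
br [294.2 192.5] [292 190   6   7  33]
```

View pics/c2.png

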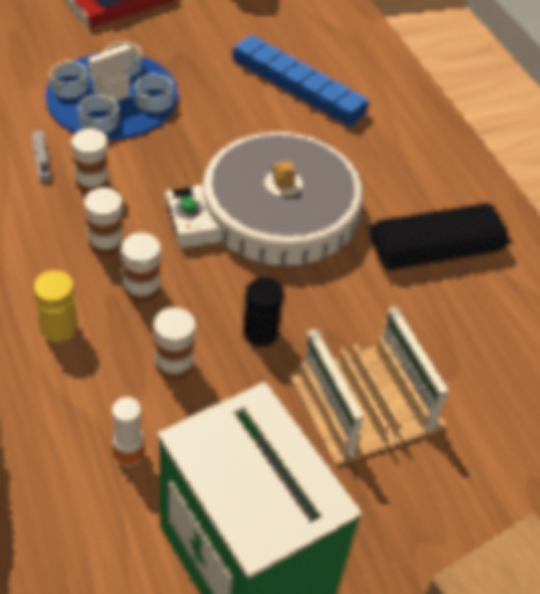

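Run:
```python
from h import *
rel([.497,.296,.12],101.5)
rel([.497,.296,.058],101.5)
```

```text
turn [ -0.1  -0.  -24.7] shift [-0.4165 -0.2231  0.1249] yaw0 76.8 j7 -0.09
turn [ -0.1  -0.  -24.7] shift [-0.4165 -0.223   0.1869] yaw0 76.8 j7 -0.09
```

>>> {"name": "play_rows", "arguments": {
  "plan": [0, 0, -6, -0.1, -0.055, 0.03, 1, 0, 0, -12, -0.21, -0.11, 0.06, 1, 0, 0, -18, -0.31, -0.17, 0.09, 1, 0, 0, -24.7, -0.4165, -0.223, 0.1, 1, 0, 0, -24.7, -0.4165, -0.223, 0.1, 1, 0, 0, -24.7, -0.4165, -0.223, 0.1, 1, 0, 0, -24.7, -0.4165, -0.223, 0.12, 1, 0, 0, -24.7, -0.4165, -0.223, 0.125, 1, 0, 0, -24.7, -0.4165, -0.223, 0.125, 1, 0, 0, -24.7, -0.4165, -0.223, 0.125, 1, 0, 0, -24.7, -0.4165, -0.223, 0.125, 1, 0, 0, -24.7, -0.4165, -0.223, 0.125, 1],
  "squeeze": 40
}}

```text
clock: 1.6
position: [0.4966, 0.2977, 0.1208]
ee_rot: [-0.101, 0.995, 0.0, 0.0]
ft_force: [0.4, -0.3, 0.0]
grip_width: 0.998
grasp_force: 0.0
```

Run:
```python
from h import *
rel([.497,.296,.12],101.5)
rel([.497,.296,.058],101.5)
im=snap("top","t1"); cv2.imwrite("pics/c3.png",cv2.resize(im[150:270,90:250],None,fx=4,fy=4,interpolation=cv2.INTER_CUBIC))
```

```text
turn [0.  0.  0.1] shift [-0.0001 -0.0018  0.0008] yaw0 101.6 j7 1.20
turn [0.  0.  0.1] shift [-0.     -0.0018  0.0628] yaw0 101.6 j7 1.20
```

View pics/c3.png

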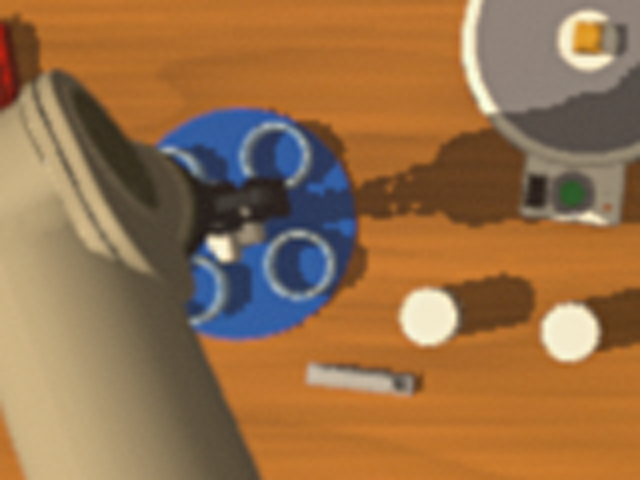

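>>> {"name": "play_rows", "arguments": {
  "plan": [0, 0, 0, 0, -0.002, 0.04, 1, 0, 0, 0, 0, -0.002, 0.063, 0.8, 0, 0, 0, 0, -0.002, 0.063, 0.6, 0, 0, 0, 0, -0.002, 0.063, 0.4, 0, 0, 0, 0, -0.002, 0.063, 0.2, 0, 0, 0, 0, -0.002, 0.063, 0, 0, 0, 0, 0, -0.002, 0.063, 0, 0, 0, 0, 0, -0.002, 0.063, 0, 0, 0, 0, 0, -0.002, 0.063, 0, 0, 0, 0, 0, -0.002, 0.063, 0, 0, 0, 0, 0, -0.002, 0.063, 0],
  "squeeze": 60
}}

```text
clock: 3.02
position: [0.4982, 0.2953, 0.0587]
ee_rot: [-0.101, 0.995, 0.001, 0.001]
ft_force: [-1.1, -0.0, 6.8]
grip_width: 0.127
grasp_force: 60.5
```

Run:
```python
from h import *
rel([.497,.296,.17],101.5)
rel([.630,.0275,.17],84.6)
```

```text
turn [0.1 0.1 0. ] shift [ 0.0008  0.001  -0.1113] yaw0 101.5 j7 1.21
turn [ 0.1  0.1 16.9] shift [-0.0758 -0.2886 -0.1115] yaw0 101.5 j7 1.21
```

>>> {"name": "play_rows", "arguments": {
  "plan": [0, 0, 0, 0, 0, -0.04, 0, 0, 0, 0, 0, 0, -0.09, 0, 0, 0, 0, 0, 0, -0.111, 0, 0, 0, 4, -0.02, -0.06, -0.111, 0, 0, 0, 8, -0.035, -0.12, -0.111, 0, 0, 0, 12, -0.055, -0.18, -0.111, 0, 0, 0, 16, -0.07, -0.24, -0.111, 0, 0, 0, 16.9, -0.077, -0.2885, -0.111, 0, 0, 0, 16.9, -0.077, -0.2885, -0.111, 0, 0, 0, 16.9, -0.077, -0.2885, -0.096, 0, 0, 0, 16.9, -0.077, -0.2885, -0.096, 0, 0, 0, 16.9, -0.077, -0.2885, -0.096, 0, 0, 0, 16.9, -0.077, -0.2885, -0.096, 0]
}}

```text
clock: 4.65
position: [0.6307, 0.028, 0.1536]
ee_rot: [0.046, 0.999, 0.0, 0.0]
ft_force: [-0.2, -1.0, -2.9]
grip_width: 0.128
grasp_force: 59.2
```

Run:
```python
from h import *
p,R,o=pose(); print(p,o['ft_force'],o['grip_width'],o['grasp_force'])
rel([.631,.0275,.15],84.6)
im=snap("top","t2");sd=snap("side","s2")
a=cv2.resize(im[100:230,180:340],(640,520)[:2],interpolation=cv2.INTER_CUBIC)[:, :400]
b=cv2.resize(sd[120:250,230:330],(400,520),interpolation=cv2.INTER_CUBIC)
cv2.imwrite("pics/c4.png",np.hstack([a,b]))
```

```text
[0.63071902 0.02797074 0.15359351] [-0.17528736 -0.95674497 -2.89085669] 0.12834084053815883 59.219228625297546
turn [0.  0.  0.1] shift [-0.0003 -0.0004  0.0036] yaw0 84.7 j7 1.47
```

View pics/c4.png

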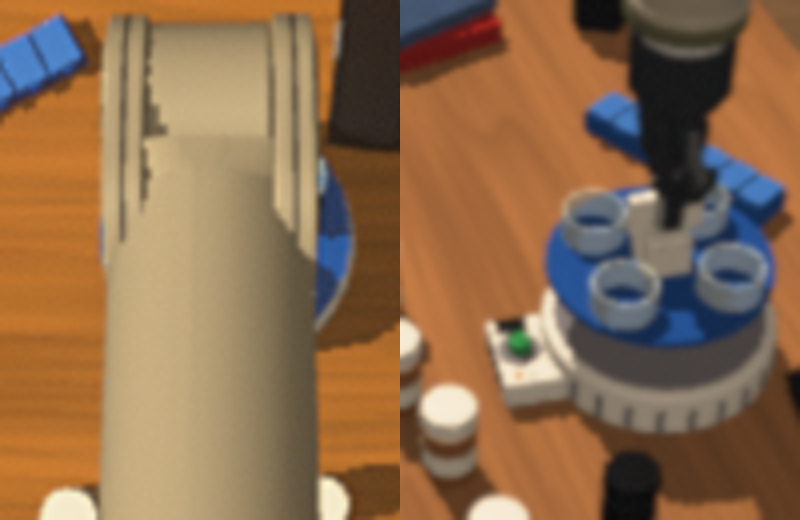

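Run:
```python
from h import *
sd=cv2.imread("pics/s2.png")
h=hue(sd,95,130,60,30); h[:,:262]=0;h[:,330:]=0;h[:150]=0;h[212:]=0
b=max(blobs(h,100,9000),key=lambda b:b[1][4]); print(b[1])
v,u=np.nonzero(b[2]); hull=cv2.convexHull(np.c_[u,v].astype(np.int32)).reshape(-1,2)
# leave out hull points above row of organizer crossing
hull=hull[hull[:,1]>172]
P=plane("side",hull,.101)[:,:2]
from scipy.optimize import least_squares
f=lambda c:np.hypot(*(P-c).T)-.0897
r=least_squares(f,[.63,.03]);print(r.x,np.abs(r.fun).max(),len(P))
```

```text
[267 157  59  50 936]
[0.62899172 0.02224112] 0.003671570698136367 17
```

>>> {"name": "play_rows", "arguments": {
  "plan": [0, 0, 0, -0.001, 0, 0.01, 0, 0, 0, 0, -0.001, 0, 0.018, 0, 0, 0, 0, -0.001, 0, 0.022, 0, 0, 0, 0, -0.001, 0, 0.026, 0, 0, 0, 0, -0.001, 0, 0.03, 0, 0, 0, 0, -0.001, 0, 0.033, 0, 0, 0, 0, -0.001, 0, 0.033, 0]
}}

```text
clock: 5.62
position: [0.6329, 0.0272, 0.1206]
ee_rot: [0.047, 0.999, 0.0, 0.002]
ft_force: [7.7, 0.0, -4.9]
grip_width: 0.128
grasp_force: 59.3
```

>>> {"name": "play_rows", "arguments": {
  "plan": [0, 0, 0, -0.001, 0, 0.001, 0, 0, 0, 0, -0.0015, 0, 0.005, 0, 0, 0, 0, -0.0015, 0, 0.009, 0, 0, 0, 0, -0.0015, 0, 0.013, 0, 0, 0, 0, -0.0015, 0, 0.0165, 0, 0, 0, 0, -0.0015, 0, 0.0175, 0, 0, 0, 0, -0.0015, 0, 0.0175, 0]
}}

```text
clock: 6.5
position: [0.6334, 0.0271, 0.1038]
ee_rot: [0.047, 0.999, 0.0, 0.0]
ft_force: [0.3, -1.4, 7.9]
grip_width: 0.131
grasp_force: 60.9
```

>>> {"name": "play_rows", "arguments": {
  "plan": [0, 0, 0, 0, 0, 0, 0.3, 0, 0, 0, 0, 0, 0, 0.5, 0, 0, 0, 0, 0, 0, 0.6, 0, 0, 0, 0, 0, -0.03, 0.8, 0, 0, 0, 0, 0, -0.08, 1, 0, 0, 0, 0.1, 0, -0.1, 1, 0, 0, 0, 0.16, 0.05, -0.1, 1, 0, 0, 0, 0.21, 0.11, -0.1, 1, 0, 0, 0, 0.21, 0.15, -0.1, 1, 0, 0, 0, 0.21, 0.2, -0.1, 1, 0, 0, 0, 0.21, 0.2, -0.1, 1, 0, 0, 0, 0.21, 0.2, -0.1, 1]
}}

```text
clock: 8.0
position: [0.4425, 0.2461, 0.2025]
ee_rot: [0.046, 0.999, -0.0, -0.0]
ft_force: [-0.1, -0.9, -0.5]
grip_width: 0.995
grasp_force: 0.0
```

```bash
cat >> h.py <<'E'
def caps(im):
    for c,s,m in blobs(white(im),90,220):
        X=plane("top",c,.072)[0]
        if .35<X[0]<.52 and -.25<X[1]<.3: print("cap",c.round(1),s[2:],X.round(4))
E
python3 - <<'E'
from h import *
p,R,o=pose(); print(p,o['joint_pos'].round(2))
im=snap("top","t3");sd=snap("side","s3"); caps(im)
a=cv2.resize(im[110:240,165:315],(480,416),interpolation=cv2.INTER_CUBIC)
b=cv2.resize(sd[150:280,230:330],(320,416),interpolation=cv2.INTER_CUBIC)
cv2.imwrite("pics/c5.png",np.hstack([a,b]))
for n,i,r in(("top",im,(195,275,120,200)),("side",sd,(255,335,160,235))):
    h=hue(i,95,130,60,30); g=np.zeros_like(h); g[r[2]:r[3],r[0]:r[1]]=h[r[2]:r[3],r[0]:r[1]]
    b=max(blobs(g,100,9000),key=lambda b:b[1][4]); v,u=np.nonzero(g); hull=cv2.convexHull(np.c_[u,v].astype(np.int32)).reshape(-1,2)
    P=plane(n,hull,.051)[:,:2]; print(n,b[1],cv2.fitEllipse(np.float32(P)*1000))
E
```

```text
[0.44252961 0.24611373 0.20249183] [-0.74  0.1   0.15  1.84 -0.02  1.21  0.89]
cap [259.4 225.9] [ 14  13 135] [ 0.4364 -0.0411  0.072 ]
cap [196.7 228.9] [ 13  13 133] [0.4273 0.1408 0.072 ]
cap [232.  232.7] [ 13  13 136] [0.4166 0.0384 0.072 ]
top [ 207  131   60   59 2012] ((632.2605590820312, 25.923738479614258), (176.25181579589844, 176.90374755859375), 6.703702926635742)
side [267 184  55  34 687] ((668.7158203125, 67.78443145751953), (197.34275817871094, 299.63568115234375), 141.22836303710938)
```

View pics/c5.png

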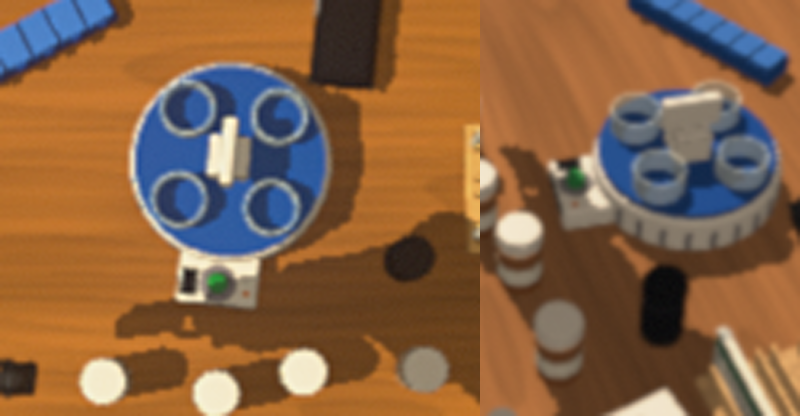

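Run:
```python
from h import *
u=np.array([[188,107],[279,115],[180,199],[272,206]])/3.2+[165,110]
P=plane("top",u,.075); print(P.round(4),P.mean(0))
d=P[:,:2]-P[:,:2].mean(0); print(np.hypot(*d.T).round(4),(np.degrees(np.arctan2(d[:,1],d[:,0]))%90).round(1))
c=P.mean(0)[:2]
for c in (np.array([.6315,.0265]),):
  for k in range(4):
    a=np.radians(-5.3+45+90*k); print(k,(c+.06*np.array([np.cos(a),np.sin(a)])).round(4))
rel([.4273,.1408,.15],84.7);rel([.4273,.1408,.058],84.7)
```

```text
[[ 0.6772  0.0632  0.075 ]
 [ 0.6697 -0.0202  0.075 ]
 [ 0.5924  0.0701  0.075 ]
 [ 0.5861 -0.0137  0.075 ]] [0.63134326 0.02482831 0.075     ]
[0.0597 0.0592 0.0597 0.0595] [39.9 40.5 40.7 40.4]
0 [0.6777 0.0648]
1 [0.5932 0.0727]
2 [ 0.5853 -0.0118]
3 [ 0.6698 -0.0197]
turn [-0.  -0.  -0.2] shift [ 0.0061 -0.1042  0.0527] yaw0 84.5 j7 0.89
turn [-0.  -0.  -0.2] shift [ 0.0061 -0.1042  0.1447] yaw0 84.5 j7 0.89
```

>>> {"name": "play_rows", "arguments": {
  "plan": [0, 0, 0, 0.006, -0.06, 0.04, 0.8, 0, 0, 0, 0.006, -0.104, 0.06, 0.8, 0, 0, 0, 0.006, -0.104, 0.06, 0.8, 0, 0, 0, 0.006, -0.104, 0.08, 0.8, 0, 0, 0, 0.006, -0.104, 0.12, 0.8, 0, 0, 0, 0.006, -0.104, 0.146, 0.8, 0, 0, 0, 0.006, -0.104, 0.1465, 0.7, 0, 0, 0, 0.006, -0.104, 0.1465, 0.6, 0, 0, 0, 0.006, -0.104, 0.1465, 0.5, 0, 0, 0, 0.006, -0.104, 0.1465, 0.4, 0, 0, 0, 0.006, -0.104, 0.1465, 0.3, 0, 0, 0, 0.006, -0.104, 0.1465, 0.3, 0, 0, 0, 0.006, -0.104, 0.1465, 0.3],
  "squeeze": 30
}}

```text
clock: 9.72
position: [0.428, 0.1431, 0.0576]
ee_rot: [0.047, 0.999, 0.001, 0.001]
ft_force: [-0.3, -1.7, 6.0]
grip_width: 0.475
grasp_force: 29.6
```

Run:
```python
from h import *
p,R,o=pose(); print(p)
rel([.4273,.1408,.2],85.3)
rel([.6773,.065,.2],85.3);rel([.6773,.065,.145],85.3);rel([.6773,.065,.107],85.3)
```

```text
[0.42799083 0.14310964 0.05761106]
turn [ 0.1  0.1 -0.7] shift [ 0.0002 -0.0022 -0.1424] yaw0 84.6 j7 1.09
turn [ 0.1  0.1 -0.7] shift [-0.2558 -0.0542 -0.142 ] yaw0 84.6 j7 1.09
turn [ 0.1  0.1 -0.7] shift [-0.2557 -0.0543 -0.087 ] yaw0 84.6 j7 1.09
turn [ 0.1  0.1 -0.7] shift [-0.2556 -0.0543 -0.049 ] yaw0 84.6 j7 1.09
```

>>> {"name": "play_rows", "arguments": {
  "plan": [0, 0, 0, 0, 0, -0.05, 0.3, 0, 0, 0, 0, 0, -0.11, 0.3, 0, 0, 0, 0, 0, -0.142, 0.3, 0, 0, 0, -0.05, -0.01, -0.142, 0.3, 0, 0, 0, -0.11, -0.02, -0.142, 0.3, 0, 0, 0, -0.17, -0.035, -0.142, 0.3, 0, 0, 0, -0.22, -0.05, -0.142, 0.3, 0, 0, -0.7, -0.256, -0.0542, -0.142, 0.3, 0, 0, -0.7, -0.256, -0.0542, -0.142, 0.3, 0, 0, -0.7, -0.256, -0.0542, -0.12, 0.3, 0, 0, -0.7, -0.256, -0.0542, -0.095, 0.3, 0, 0, -0.7, -0.256, -0.0542, -0.09, 0.3, 0, 0, -0.7, -0.256, -0.0542, -0.09, 0.3, 0, 0, -0.7, -0.256, -0.0542, -0.09, 0.3]
}}

```text
clock: 11.48
position: [0.6774, 0.0651, 0.1478]
ee_rot: [0.041, 0.999, 0.0, 0.001]
ft_force: [0.4, -0.3, -0.2]
grip_width: 0.471
grasp_force: 30.8
```

Run:
```python
from h import *
p,R,o=pose(); print(p,o['grip_width'])
rel([.678,.065,.150],85.3);rel([.678,.065,.107],85.3)
sd=snap("side","s4"); 
cv2.imwrite("pics/c6.png",cv2.resize(sd[120:240,240:360],(600,600),interpolation=cv2.INTER_CUBIC))
```

```text
[0.67735331 0.06514945 0.14778148] 0.47106396890382085
turn [0.  0.1 0. ] shift [-0.0007 -0.0001 -0.0022] yaw0 85.3 j7 1.45
turn [0.  0.1 0. ] shift [-0.0006 -0.0001  0.0408] yaw0 85.3 j7 1.45
```

View pics/c6.png

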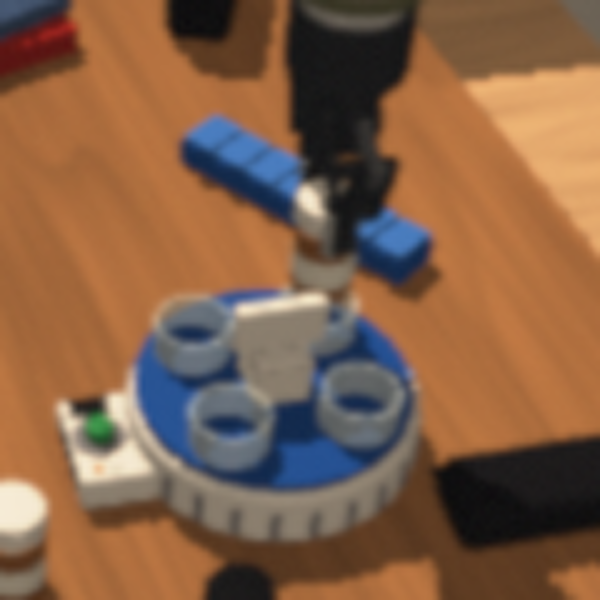

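>>> {"name": "play_rows", "arguments": {
  "plan": [0, 0, 0, -0.0005, 0, 0.01, 0.3, 0, 0, 0, -0.0005, 0, 0.016, 0.3, 0, 0, 0, -0.0005, 0, 0.02, 0.3, 0, 0, 0, -0.0005, 0, 0.024, 0.3, 0, 0, 0, -0.0005, 0, 0.027, 0.3, 0, 0, 0, -0.0005, 0, 0.027, 0.3]
}}

```text
clock: 12.28
position: [0.6773, 0.065, 0.119]
ee_rot: [0.041, 0.999, 0.0, -0.0]
ft_force: [-0.0, 0.7, -0.9]
grip_width: 0.466
grasp_force: 30.8
```

>>> {"name": "play_rows", "arguments": {
  "plan": [0, 0, 0, 0, 0, 0.005, 0.3, 0, 0, 0, 0, 0, 0.009, 0.3, 0, 0, 0, 0, 0, 0.0105, 0.3, 0, 0, 0, 0, 0, 0.0105, 0.53, 0, 0, 0, 0, 0, 0.0105, 0.53, 0, 0, 0, 0, 0, 0.0105, 0.53, 0, 0, 0, 0, 0, -0.01, 0.53, 0, 0, 0, 0, 0, -0.04, 0.55, 0, 0, 0, 0, 0, -0.081, 0.8, 0, 0, 0, 0.06, -0.012, -0.081, 0.8, 0, 0, 0, 0.12, -0.024, -0.081, 0.8, 0, 0, 0, 0.18, -0.036, -0.081, 0.8, 0, 0, 0, 0.24, -0.048, -0.081, 0.8, 0, 0, 0, 0.2577, -0.048, -0.08, 0.8, 0, 0, 0, 0.2577, -0.048, -0.05, 0.8, 0, 0, 0, 0.2577, -0.048, -0.03, 0.8, 0, 0, 0, 0.2577, -0.048, -0.02, 0.8, 0, 0, 0, 0.2577, -0.048, -0.02, 0.8]
}}

```text
clock: 14.52
position: [0.4168, 0.038, 0.1397]
ee_rot: [0.041, 0.999, 0.0, 0.0]
ft_force: [0.2, -0.1, -0.1]
grip_width: 0.802
grasp_force: 0.0
```

Run:
```python
from h import *
p,R,o=pose(); print(p,o['grip_width'])
rel([.4166,.0384,.057],85.3)
im=snap("top","t5"); sd=snap("side","s5"); caps(im)
cv2.imwrite("pics/c7.png",np.hstack([cv2.resize(im[110:260,165:315],(400,400),interpolation=cv2.INTER_CUBIC),cv2.resize(sd[150:250,230:330],(400,400),interpolation=cv2.INTER_CUBIC)]))
```

```text
[0.41675167 0.03798204 0.13973556] 0.8016364025185705
turn [0. 0. 0.] shift [0.0002 0.0004 0.0827] yaw0 85.3 j7 1.27
```

View pics/c7.png

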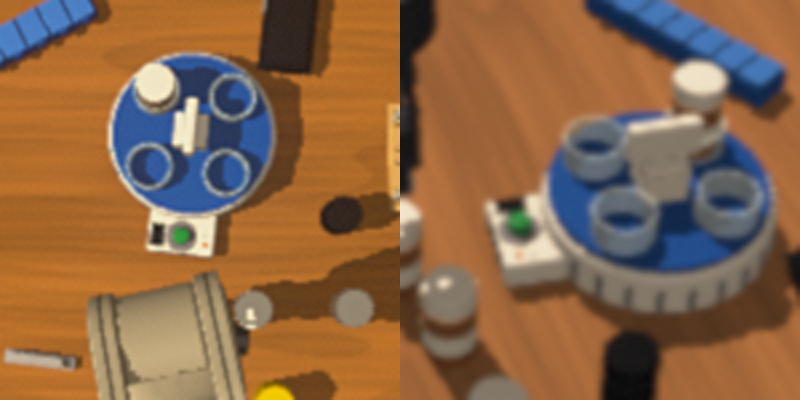

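>>> {"name": "play_rows", "arguments": {
  "plan": [0, 0, 0, 0, 0, 0.05, 0.8, 0, 0, 0, 0, 0, 0.082, 0.8, 0, 0, 0, 0, 0, 0.083, 0.7, 0, 0, 0, 0, 0, 0.083, 0.6, 0, 0, 0, 0, 0, 0.083, 0.5, 0, 0, 0, 0, 0, 0.083, 0.4, 0, 0, 0, 0, 0, 0.083, 0.3, 0, 0, 0, 0, 0, 0.083, 0.3, 0, 0, 0, 0, 0, 0.083, 0.3]
}}

```text
clock: 15.75
position: [0.4178, 0.0385, 0.0579]
ee_rot: [0.041, 0.999, 0.001, 0.001]
ft_force: [-1.0, -0.6, 8.1]
grip_width: 0.47
grasp_force: 29.3
```

Run:
```python
from h import *
p,R,o=pose(); print(p)
rel([.671,-.0196,.2],85.3);rel([.671,-.0196,.107],85.3)
```

```text
[0.4177911  0.03845101 0.05785626]
turn [0.1 0.1 0. ] shift [-0.2574 -0.0371 -0.1416] yaw0 85.3 j7 1.33
turn [0.1 0.1 0. ] shift [-0.2572 -0.0372 -0.0486] yaw0 85.3 j7 1.33
```

>>> {"name": "play_rows", "arguments": {
  "plan": [0, 0, 0, 0, 0, -0.05, 0.3, 0, 0, 0, 0, 0, -0.11, 0.3, 0, 0, 0, 0, 0, -0.142, 0.3, 0, 0, 0, -0.05, -0.01, -0.142, 0.3, 0, 0, 0, -0.11, -0.02, -0.142, 0.3, 0, 0, 0, -0.17, -0.03, -0.142, 0.3, 0, 0, 0, -0.23, -0.037, -0.142, 0.3, 0, 0, 0, -0.2573, -0.0372, -0.142, 0.3, 0, 0, 0, -0.2573, -0.0372, -0.142, 0.3, 0, 0, 0, -0.2573, -0.0372, -0.12, 0.3, 0, 0, 0, -0.2573, -0.0372, -0.095, 0.3, 0, 0, 0, -0.2573, -0.0372, -0.09, 0.3, 0, 0, 0, -0.2573, -0.0372, -0.08, 0.3, 0, 0, 0, -0.2573, -0.0372, -0.074, 0.3, 0, 0, 0, -0.2573, -0.0372, -0.07, 0.3, 0, 0, 0, -0.2573, -0.0372, -0.066, 0.3, 0, 0, 0, -0.2573, -0.0372, -0.063, 0.3, 0, 0, 0, -0.2573, -0.0372, -0.063, 0.3]
}}

```text
clock: 18.0
position: [0.6701, -0.0198, 0.1191]
ee_rot: [0.041, 0.999, 0.0, -0.0]
ft_force: [1.0, -0.1, -1.5]
grip_width: 0.471
grasp_force: 31.0
```

>>> {"name": "play_rows", "arguments": {
  "plan": [0, 0, 0, 0, 0, 0.005, 0.3, 0, 0, 0, 0, 0, 0.009, 0.3, 0, 0, 0, 0, 0, 0.0105, 0.3, 0, 0, 0, 0, 0, 0.0105, 0.53, 0, 0, 0, 0, 0, 0.0105, 0.53, 0, 0, 0, 0, 0, 0.0105, 0.53, 0, 0, 0, 0, 0, -0.01, 0.53, 0, 0, 0, 0, 0, -0.04, 0.55, 0, 0, 0, 0, 0, -0.081, 0.8, 0, 0, 0, 0.06, -0.01, -0.081, 0.8, 0, 0, 0, 0.12, -0.02, -0.081, 0.8, 0, 0, 0, 0.18, -0.03, -0.081, 0.8, 0, 0, 0, 0.2313, -0.0404, -0.081, 0.8, 0, 0, 0, 0.2313, -0.0404, -0.08, 0.8, 0, 0, 0, 0.2313, -0.0404, -0.05, 0.8, 0, 0, 0, 0.2313, -0.0404, -0.03, 0.8, 0, 0, 0, 0.2313, -0.0404, -0.02, 0.8, 0, 0, 0, 0.2313, -0.0404, -0.02, 0.8]
}}

```text
clock: 20.25
position: [0.4366, -0.0415, 0.1395]
ee_rot: [0.041, 0.999, -0.0, -0.0]
ft_force: [-0.1, 0.1, 0.3]
grip_width: 0.801
grasp_force: 0.0
```

Run:
```python
from h import *
p,R,o=pose(); print(p,o['grip_width'])
rel([.4364,-.0411,.057],85.3)
sd=snap("side","s6");im=snap("top","t6"); caps(im)
print(proj("side",[[.6773,.065,.123],[.6703,-.0196,.123],[.4364,-.0411,.072],[.4384,-.1504,.072]]).round(1))
print(proj("top",[[.6773,.065,.123],[.6703,-.0196,.123]]).round(1))
for n,i in(("s",sd),("t",im)):
  for c,s,m in blobs(white(i,100,70),60,260): print(n,c.round(1),s)
```

```text
[ 0.4365551  -0.04149447  0.13953077] 0.8012613104103276
turn [-0. -0.  0.] shift [0.0002 0.0004 0.0825] yaw0 85.3 j7 1.48
[[304.  168.7]
 [313.1 186.4]
 [241.1 220.7]
 [253.5 248.8]]
[[222.3 140.3]
 [252.4 142.8]]
s [304.8 170.2] [299 164  13  13 131]
s [311.5 200.9] [303 195  18  10  84]
s [241.7 222.6] [236 216  13  14 138]
s [253.8 251.2] [247 245  15  14 160]
s [345.7 265.1] [335 245  20  43 158]
s [314.1 273.4] [304 253  20  45 199]
s [236.6 286.8] [232 278  10  19 155]
s [256.7 320.9] [253 310  11  22 107]
s [269.9 342.4] [265 331  11  24 125]
t [ 71.7 110.3] [ 64 103  17  15 150]
t [387.5 119.8] [381 111  19  17 168]
t [235.8 157.6] [229 146  15  23 235]
t [333.9 150.9] [314 149  39   5 124]
t [333.  181.3] [314 180  40   4 118]
t [299.8 225.2] [297 219   8  13  76]
t [179.1 244.2] [167 241  26   7 105]
t [326.7 251.1] [321 247  12  10  81]
```

Run:
```python
from h import *
im=cv2.imread("pics/t6.png"); sd=cv2.imread("pics/s6.png")
cv2.imwrite("pics/c8.png",np.hstack([cv2.resize(im[110:260,165:315],(400,400),interpolation=cv2.INTER_CUBIC),cv2.resize(sd[150:250,230:330],(400,400),interpolation=cv2.INTER_CUBIC)]))
```

```text
(no output)
```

View pics/c8.png

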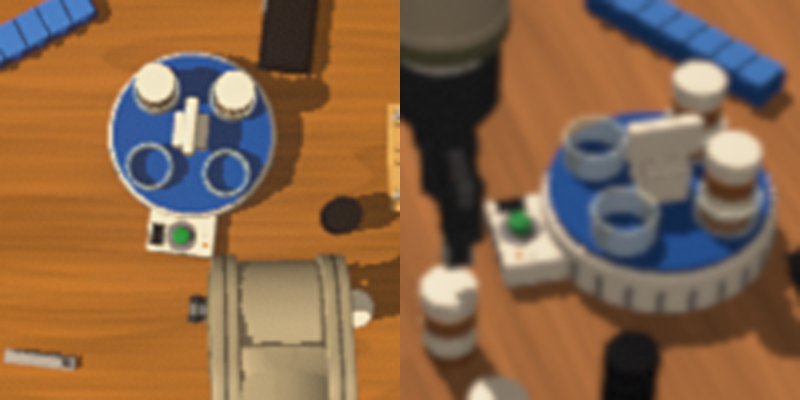

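>>> {"name": "play_rows", "arguments": {
  "plan": [0, 0, 0, 0, 0, 0.05, 0.8, 0, 0, 0, 0, 0, 0.082, 0.8, 0, 0, 0, 0, 0, 0.083, 0.7, 0, 0, 0, 0, 0, 0.083, 0.6, 0, 0, 0, 0, 0, 0.083, 0.5, 0, 0, 0, 0, 0, 0.083, 0.4, 0, 0, 0, 0, 0, 0.083, 0.3, 0, 0, 0, 0, 0, 0.083, 0.3, 0, 0, 0, 0, 0, 0.083, 0.3]
}}

```text
clock: 21.48
position: [0.4374, -0.0412, 0.0578]
ee_rot: [0.041, 0.999, 0.001, 0.001]
ft_force: [-2.1, 0.4, 8.5]
grip_width: 0.472
grasp_force: 29.3
```

Run:
```python
from h import *
p,R,o=pose(); print(p)
rel([.5862,-.0126,.119],85.3)
```

```text
[ 0.43739463 -0.04121509  0.05781346]
turn [0.1 0.1 0. ] shift [-0.1461  0.0407 -0.0608] yaw0 85.3 j7 1.57
```

>>> {"name": "play_rows", "arguments": {
  "plan": [0, 0, 0, 0, 0, -0.05, 0.3, 0, 0, 0, 0, 0, -0.11, 0.3, 0, 0, 0, 0, 0, -0.132, 0.3, 0, 0, 0, -0.05, 0.015, -0.132, 0.3, 0, 0, 0, -0.1, 0.03, -0.132, 0.3, 0, 0, 0, -0.1465, 0.0407, -0.132, 0.3, 0, 0, 0, -0.1465, 0.0407, -0.132, 0.3, 0, 0, 0, -0.1465, 0.0407, -0.12, 0.3, 0, 0, 0, -0.1465, 0.0407, -0.095, 0.3, 0, 0, 0, -0.1465, 0.0407, -0.09, 0.3, 0, 0, 0, -0.1465, 0.0407, -0.08, 0.3, 0, 0, 0, -0.1465, 0.0407, -0.074, 0.3, 0, 0, 0, -0.1465, 0.0407, -0.07, 0.3, 0, 0, 0, -0.1465, 0.0407, -0.066, 0.3, 0, 0, 0, -0.1465, 0.0407, -0.063, 0.3, 0, 0, 0, -0.1465, 0.0407, -0.063, 0.3]
}}

```text
clock: 23.48
position: [0.5856, -0.0127, 0.1191]
ee_rot: [0.041, 0.999, 0.0, -0.0]
ft_force: [0.2, 0.1, -0.5]
grip_width: 0.471
grasp_force: 31.1
```

>>> {"name": "play_rows", "arguments": {
  "plan": [0, 0, 0, 0, 0, 0.005, 0.3, 0, 0, 0, 0, 0, 0.009, 0.3, 0, 0, 0, 0, 0, 0.0105, 0.3, 0, 0, 0, 0, 0, 0.0105, 0.53, 0, 0, 0, 0, 0, 0.0105, 0.53, 0, 0, 0, 0, 0, 0.0105, 0.53, 0, 0, 0, 0, 0, -0.01, 0.53, 0, 0, 0, 0, 0, -0.04, 0.55, 0, 0, 0, 0, 0, -0.081, 0.8, 0, 0, 0, 0.045, -0.05, -0.081, 0.8, 0, 0, 0, 0.09, -0.1, -0.081, 0.8, 0, 0, 0, 0.1355, -0.1494, -0.081, 0.8, 0, 0, 0, 0.1355, -0.1494, -0.08, 0.8, 0, 0, 0, 0.1355, -0.1494, -0.05, 0.8, 0, 0, 0, 0.1355, -0.1494, -0.03, 0.8, 0, 0, 0, 0.1355, -0.1494, -0.02, 0.8, 0, 0, 0, 0.1355, -0.1494, -0.02, 0.8]
}}

```text
clock: 25.6
position: [0.4384, -0.1504, 0.1391]
ee_rot: [0.041, 0.999, -0.0, -0.0]
ft_force: [0.4, 0.6, 0.4]
grip_width: 0.802
grasp_force: 0.0
```

Run:
```python
from h import *
p,R,o=pose(); print(p,o['grip_width'])
rel([.4384,-.1504,.057],85.3)
sd=snap("side","s7");im=snap("top","t7")
print(proj("side",[.4384,-.1504,.072]).round(1))
for c,s,m in blobs(white(sd,100,70),60,260):
   if c[1]<270 and c[0]<300 : print(c.round(1),s)
c=np.array([.6315,.0262])
for k in range(3):
    a=np.radians(40.3+90*k*(1 if k<2 else -.5)); 
X=[[.6773,.065,.123],[.6703,-.0196,.123],[.5857,-.0126,.123]]
print(proj("top",X).round(1))
for c,s,m in blobs(white(im,170,60),60,400):
   if c[1]<190 and 200<c[0]<270: print(c.round(1),s)
```

```text
[ 0.43838701 -0.15037213  0.13905711] 0.801805668632003
turn [-0.  -0.1  0.1] shift [-0.0001 -0.      0.0821] yaw0 85.4 j7 1.77
[[253.5 248.8]]
[254.  251.3] [248 244  14  15 158]
[[222.3 140.3]
 [252.4 142.8]
 [249.9 172.7]]
[222.4 140.2] [215 132  16  16 156]
[252.3 143.1] [245 137  16  13 154]
[233.8 156.7] [230 147   9  19 113]
[249.9 172.6] [242 166  16  14 167]
```

Three seated exactly as projected; vial 4 is in place.

>>> {"name": "play_rows", "arguments": {
  "plan": [0, 0, 0, 0, 0, 0.05, 0.8, 0, 0, 0, 0, 0, 0.082, 0.8, 0, 0, 0, 0, 0, 0.0825, 0.7, 0, 0, 0, 0, 0, 0.0825, 0.6, 0, 0, 0, 0, 0, 0.0825, 0.5, 0, 0, 0, 0, 0, 0.0825, 0.4, 0, 0, 0, 0, 0, 0.0825, 0.3, 0, 0, 0, 0, 0, 0.0825, 0.3, 0, 0, 0, 0, 0, 0.0825, 0.3]
}}

```text
clock: 26.82
position: [0.4396, -0.1508, 0.0583]
ee_rot: [0.041, 0.999, 0.0, 0.001]
ft_force: [-0.7, -0.6, 7.5]
grip_width: 0.468
grasp_force: 29.4
```

Run:
```python
from h import *
p,R,o=pose(); print(p)
rel([.5935,.0720,.119],85.3)
```

```text
[ 0.43955928 -0.15081469  0.05829812]
turn [0.  0.2 0. ] shift [-0.1354  0.2347 -0.0602] yaw0 85.3 j7 1.88
```

>>> {"name": "play_rows", "arguments": {
  "plan": [0, 0, 0, 0, 0, -0.05, 0.3, 0, 0, 0, 0, 0, -0.11, 0.3, 0, 0, 0, 0, 0, -0.142, 0.3, 0, 0, 0, -0.03, 0.05, -0.142, 0.3, 0, 0, 0, -0.06, 0.1, -0.142, 0.3, 0, 0, 0, -0.09, 0.15, -0.142, 0.3, 0, 0, 0, -0.12, 0.2, -0.142, 0.3, 0, 0, 0, -0.1357, 0.2347, -0.142, 0.3, 0, 0, 0, -0.1357, 0.2347, -0.142, 0.3, 0, 0, 0, -0.1357, 0.2347, -0.12, 0.3, 0, 0, 0, -0.1357, 0.2347, -0.095, 0.3, 0, 0, 0, -0.1357, 0.2347, -0.09, 0.3, 0, 0, 0, -0.1357, 0.2347, -0.08, 0.3, 0, 0, 0, -0.1357, 0.2347, -0.074, 0.3, 0, 0, 0, -0.1357, 0.2347, -0.07, 0.3, 0, 0, 0, -0.1357, 0.2347, -0.066, 0.3, 0, 0, 0, -0.1357, 0.2347, -0.063, 0.3, 0, 0, 0, -0.1357, 0.2347, -0.063, 0.3]
}}

```text
clock: 29.08
position: [0.5927, 0.0724, 0.1196]
ee_rot: [0.041, 0.999, 0.0, 0.0]
ft_force: [1.9, 0.8, -1.7]
grip_width: 0.472
grasp_force: 30.9
```

>>> {"name": "play_rows", "arguments": {
  "plan": [0, 0, 0, 0, 0, 0.005, 0.3, 0, 0, 0, 0, 0, 0.009, 0.3, 0, 0, 0, 0, 0, 0.0105, 0.3, 0, 0, 0, 0, 0, 0.0105, 0.53, 0, 0, 0, 0, 0, 0.0105, 0.53, 0, 0, 0, 0, 0, 0.0105, 0.53, 0, 0, 0, 0, 0, -0.01, 0.53, 0, 0, 0, 0, 0, -0.04, 0.55, 0, 0, 0, 0, 0, -0.081, 0.6, 0, 0, 0, 0.045, -0.05, -0.1, 0.3, 0, 0, 0, 0.09, -0.1, -0.1, 0, 0, 0, 0, 0.138, -0.15, -0.1, 0, 0, 0, 0, 0.138, -0.184, -0.1, 0, 0, 0, 0, 0.138, -0.184, -0.1, 0, 0, 0, 0, 0.138, -0.184, -0.1, 0]
}}

```text
clock: 30.95
position: [0.4404, -0.0994, 0.2199]
ee_rot: [0.041, 0.999, 0.0, 0.0]
ft_force: [0.2, 0.6, -0.8]
grip_width: 0.001
grasp_force: 0.0
```

Run:
```python
from h import *
p,R,o=pose(); print(p,o['grip_width'])
rel([.514,.037,.12],85.3)
im=snap("top","t8");sd=snap("side","s8")
X=[[.6773,.065,.123],[.6703,-.0196,.123],[.5857,-.0126,.123],[.5927,.072,.123]]
print(proj("top",X).round(1))
for c,s,m in blobs(white(im,170,60),60,400):
   if c[1]<190 and 200<c[0]<270: print(c.round(1),s)
for c,s,m in blobs(hue(im,45,85),15,100): print("green",c.round(1),s,plane("top",c,.038).round(4))
cv2.imwrite("pics/c9.png",np.hstack([cv2.resize(im[110:260,165:315],(400,400),interpolation=cv2.INTER_CUBIC),cv2.resize(sd[150:250,230:330],(400,400),interpolation=cv2.INTER_CUBIC)]))
```

```text
[ 0.44038014 -0.09937372  0.21990203] 0.0012565689350548274
turn [0. 0. 0.] shift [-0.0623  0.1418  0.1   ] yaw0 85.3 j7 1.57
[[222.3 140.3]
 [252.4 142.8]
 [249.9 172.7]
 [219.7 170.2]]
[222.1 140.2] [214 132  17  16 160]
[252.2 143.1] [245 137  15  13 152]
[233.8 156.5] [230 147   9  19 106]
[221.8 187.2] [206 157  36  48 132]
[219.4 170.2] [212 164  16  14 163]
[249.9 172.6] [243 166  15  14 162]
green [232.5 197.8] [230 195   6   7  31] [[0.5194 0.038  0.038 ]]
green [400.4 219.4] [395 218  12   4  28] [[ 0.4547 -0.4675  0.038 ]]
```

View pics/c9.png

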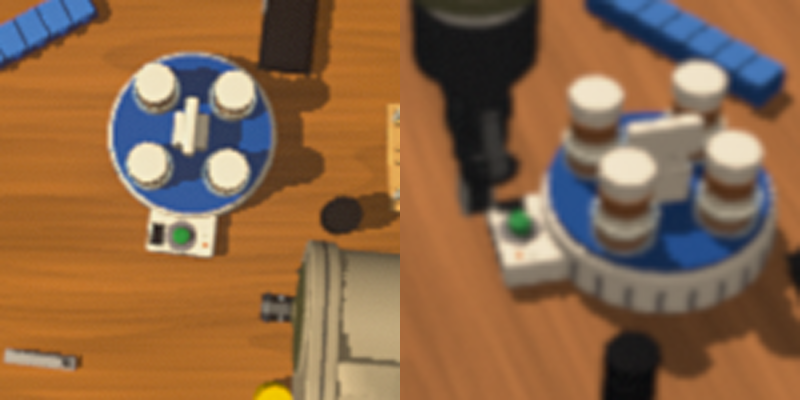

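>>> {"name": "play_rows", "arguments": {
  "plan": [0, 0, 0, -0.02, 0.05, 0.02, 0, 0, 0, 0, -0.04, 0.1, 0.06, 0, 0, 0, 0, -0.0623, 0.1418, 0.1, 0, 0, 0, 0, -0.0623, 0.1418, 0.14, 0, 0, 0, 0, -0.0623, 0.1418, 0.155, 0, 0, 0, 0, -0.0623, 0.1418, 0.165, 0, 0, 0, 0, -0.0623, 0.1418, 0.171, 0, 0, 0, 0, -0.0623, 0.1418, 0.175, 0, 0, 0, 0, -0.0623, 0.1418, 0.177, 0, 0, 0, 0, -0.0623, 0.1418, 0.177, 0, 0, 0, 0, -0.0623, 0.1418, 0.177, 0]
}}

```text
clock: 32.42
position: [0.5144, 0.0361, 0.0456]
ee_rot: [0.041, 0.999, 0.001, 0.0]
ft_force: [-13.9, -1.6, 33.0]
grip_width: -0.004
grasp_force: 16.1
```

>>> {"name": "play_rows", "arguments": {
  "plan": [0, 0, 0, 0, 0, -0.02, 0, 0, 0, 0, 0, 0, -0.06, 0, 0, 0, 0, 0, 0, -0.12, 0, 0, 0, 10, 0, -0.03, -0.15, 0.2, 0, 0, 20, 0, -0.07, -0.15, 0.5, 0, 0, 30, -0.01, -0.12, -0.15, 0.5, 0, 0, 40, -0.015, -0.17, -0.15, 0.5, 0, 0, 50, -0.02, -0.22, -0.15, 0.5, 0, 0, 60, -0.025, -0.26, -0.15, 0.5, 0, 0, 70, -0.03, -0.29, -0.15, 0.5, 0, 0, 80, -0.03, -0.29, -0.15, 0.5, 0, 0, 83.5, -0.03, -0.29, -0.15, 0.5, 0, 0, 83.5, -0.03, -0.29, -0.15, 0.5, 0, 0, 83.5, -0.03, -0.29, -0.15, 0.5]
}}

```text
clock: 34.17
position: [0.5202, -0.2551, 0.1931]
ee_rot: [0.695, 0.719, 0.0, 0.0]
ft_force: [-0.4, -0.1, 0.5]
grip_width: 0.502
grasp_force: 0.0
```

Run:
```python
from h import *
p,R,o=pose(); print(p,o['joint_pos'].round(2))
rel([.567,-.259,.12],1.8)
im=snap("top","t9");sd=snap("side","s9")
print(proj("side",[[.657,-.204,.076],[.657,-.314,.076],[.567,-.204,.076],[.567,-.314,.076]]).round(1))
print(proj("top",[[.657,-.204,.076],[.657,-.314,.076],[.567,-.204,.076],[.567,-.314,.076]]).round(1))
cv2.imwrite("pics/c10.png",np.hstack([cv2.resize(im[110:260,265:415],(400,400),interpolation=cv2.INTER_CUBIC),cv2.resize(sd[230:330,270:370],(400,400),interpolation=cv2.INTER_CUBIC)]))
```

```text
[ 0.52024922 -0.25507752  0.19314011] [-0.37  0.37  0.94  1.7  -0.31  1.24  0.67]
turn [ 0.  -0.   0.1] shift [-0.0055  0.0465  0.0732] yaw0 1.9 j7 0.67
[[334.1 242.8]
 [352.8 274.1]
 [304.6 251. ]
 [321.7 283.6]]
[[315.  150.3]
 [352.4 150.4]
 [315.4 181. ]
 [352.9 181. ]]
```

View pics/c10.png

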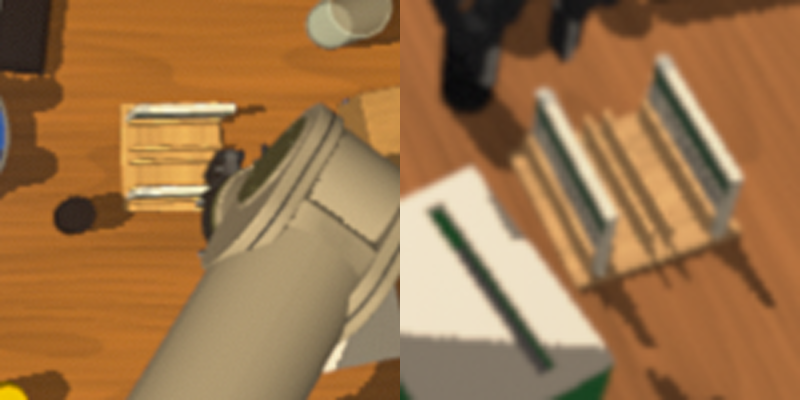

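>>> {"name": "play_rows", "arguments": {
  "plan": [0, 0, 0, -0.0055, 0.0465, 0.02, 0.5, 0, 0, 0, -0.0055, 0.0465, 0.06, 0.5, 0, 0, 0, -0.0055, 0.0465, 0.07, 0.5, 0, 0, 0, -0.0055, 0.0465, 0.1, 0.5, 0, 0, 0, -0.0055, 0.0465, 0.13, 0.5, 0, 0, 0, -0.0055, 0.0465, 0.13, 0.35, 0, 0, 0, -0.0055, 0.0465, 0.13, 0.2, 0, 0, 0, -0.0055, 0.0465, 0.13, 0.1, 0, 0, 0, -0.0055, 0.0465, 0.13, 0, 0, 0, 0, -0.0055, 0.0465, 0.13, 0, 0, 0, 0, -0.0055, 0.0465, 0.13, 0, 0, 0, 0, -0.0055, 0.0465, 0.13, 0],
  "squeeze": 30
}}

```text
clock: 35.78
position: [0.5677, -0.2595, 0.0645]
ee_rot: [0.696, 0.718, 0.001, 0.001]
ft_force: [-0.7, -0.0, 7.6]
grip_width: 0.09
grasp_force: 30.5
```

Run:
```python
from h import *
p,R,o=pose(); print(p)
rel([.4486,-.381,.29],10.6);rel([.4486,-.381,.23],10.6)
```

```text
[ 0.56771268 -0.25952964  0.06449347]
turn [ 0.1  0.  -8.8] shift [-0.1177 -0.1224 -0.2258] yaw0 1.8 j7 0.76
turn [ 0.1  0.  -8.8] shift [-0.1177 -0.1225 -0.1658] yaw0 1.8 j7 0.76
```

>>> {"name": "play_rows", "arguments": {
  "plan": [0, 0, 0, 0, 0, -0.04, 0, 0, 0, 0, 0, 0, -0.1, 0, 0, 0, 0, 0, 0, -0.15, 0, 0, 0, 0, 0, 0, -0.19, 0, 0, 0, -3, -0.04, -0.04, -0.19, 0, 0, 0, -6, -0.08, -0.08, -0.19, 0, 0, 0, -8.8, -0.1177, -0.1225, -0.19, 0, 0, 0, -8.8, -0.1177, -0.1225, -0.19, 0, 0, 0, -8.8, -0.1177, -0.1225, -0.19, 0, 0, 0, -8.8, -0.1177, -0.1225, -0.19, 0]
}}

```text
clock: 37.02
position: [0.4493, -0.3796, 0.2527]
ee_rot: [0.638, 0.77, 0.0, -0.0]
ft_force: [0.6, 0.3, -0.5]
grip_width: 0.09
grasp_force: 29.6
```

Run:
```python
from h import *
p,R,o=pose(); print(p,o['joint_pos'].round(2))
rel([.4486,-.381,.25],10.6)
sd=snap("side","s10"); s9=cv2.imread("pics/s9.png")
for n,im in(("s0",cv2.imread("pics/side0.png")),):
    g=hue(im,40,95,60,0)&(im[...,1]<110); g[:270]=0; g[:,:270]=0;g[:,320:]=0;g[330:]=0
    for c,s,m in blobs(g,30,400): print(c.round(1),s);line("side",m,.165)
cv2.imwrite("pics/c11.png",cv2.resize(sd[220:350,220:380],(738,600),interpolation=cv2.INTER_CUBIC))
```

```text
[ 0.44929687 -0.37955502  0.25274615] [-0.14  0.35  0.96  1.59 -0.29  1.36  1.05]
turn [ 0.  -0.   0.2] shift [-0.0013 -0.001   0.0027] yaw0 10.8 j7 1.05
[283.9 289.6] [278 283  16  19  41]
  mean [ 0.444  -0.3495] rect c [ 444.6 -356.2] [ 6.3 55.7] pca deg 103.9 L 0.052 W 0.006
[315.6 327.3] [309 324  11   6  38]
  mean [ 0.4736 -0.4565] rect c [ 471.2 -453.7] [11.4 22. ] pca deg 2.9 L 0.022 W 0.009
```

View pics/c11.png

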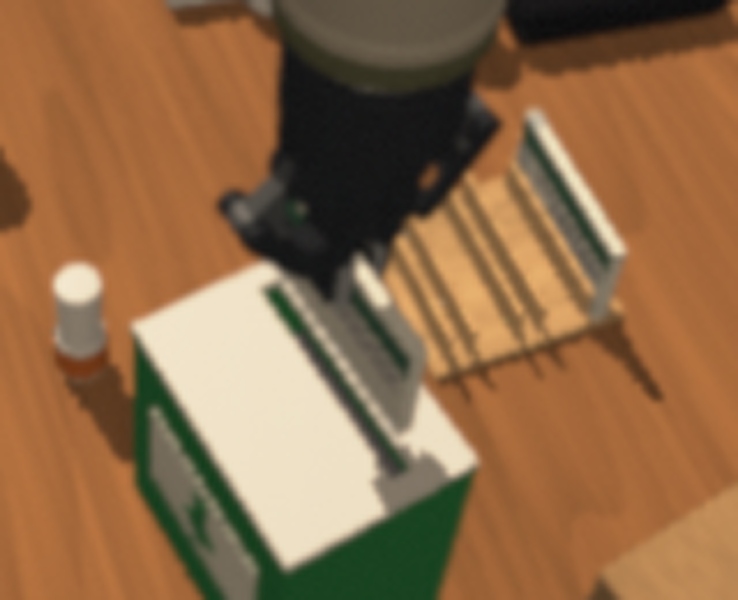

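Run:
```python
from h import *
a=plane("side",[[278.1,281.9],[307.8,322.6]],.165); print(a,a.mean(0))
im=cv2.imread("pics/side0.png")
v=cv2.cvtColor(im,cv2.COLOR_BGR2HSV)[...,2]<140; m=np.zeros_like(v); 
roi=np.zeros(v.shape,np.uint8); cv2.fillConvexPoly(roi,np.int32([[272,278],[283,278],[314,322],[304,327]]),1)
for c,s,b in blobs(v&(roi>0),30,500): print(c,s); line("side",b,.165)
# near-face bottom corner of held wallet
s10=(np.array([[405,428]])/4.6125+220); print("corner seen",plane("side",s10,.194))
p,R,o=pose(); yw=np.radians(100.8); d=np.array([np.cos(yw),np.sin(yw)])
print("corner expected if wallet centred",p[:2]-.055*d-.004*np.array([np.cos(yw-np.pi/2),np.sin(yw-np.pi/2)]))
```

```text
[[ 0.43882022 -0.32653215  0.165     ]
 [ 0.46241426 -0.44123816  0.165     ]] [ 0.45061724 -0.38388516  0.165     ]
[292.55319149 302.06382979] [278 282  30  41 188]
  mean [ 0.4503 -0.3846] rect c [ 449.9 -382.5] [  9.2 113.9] pca deg 100.5 L 0.114 W 0.009
corner seen [[ 0.46229048 -0.43367432  0.194     ]]
corner expected if wallet centred [ 0.45555115 -0.43439908]
```

>>> {"name": "play_rows", "arguments": {
  "plan": [0, 0, 0, -0.002, 0, 0.01, 0, 0, 0, 0, -0.002, 0, 0.02, 0, 0, 0, 0, -0.002, 0, 0.025, 0, 0, 0, 0, -0.002, 0, 0.03, 0, 0, 0, 0, -0.002, 0, 0.034, 0, 0, 0, 0, -0.002, 0, 0.038, 0, 0, 0, 0, -0.002, 0, 0.038, 0]
}}

```text
clock: 37.95
position: [0.4484, -0.3826, 0.2145]
ee_rot: [0.639, 0.77, 0.0, -0.0]
ft_force: [0.3, -0.7, -0.8]
grip_width: 0.089
grasp_force: 29.6
```

>>> {"name": "play_rows", "arguments": {
  "plan": [0, 0, 0, 0, 0, 0.008, 0, 0, 0, 0, 0, 0, 0.015, 0, 0, 0, 0, 0, 0, 0.022, 0, 0, 0, 0, 0, 0, 0.029, 0, 0, 0, 0, 0, 0, 0.029, 0]
}}

```text
clock: 38.58
position: [0.4482, -0.3824, 0.1851]
ee_rot: [0.639, 0.77, -0.0, -0.001]
ft_force: [-0.1, -0.8, 0.7]
grip_width: 0.088
grasp_force: 29.6
```

>>> {"name": "play_rows", "arguments": {
  "plan": [0, 0, 0, 0, 0, 0, 0.2, 0, 0, 0, 0, 0, 0, 0.35, 0, 0, 0, 0, 0, 0, 0.35, 0, 0, 0, 0, 0, -0.04, 0.35, 0, 0, 0, 0, 0, -0.075, 0.5, 0, 0, 3, 0.02, 0.06, -0.075, 0.5, 0, 0, 6, 0.04, 0.11, -0.075, 0.5, 0, 0, 9, 0.06, 0.165, -0.05, 0.5, 0, 0, 9, 0.0822, 0.228, 0, 0.5, 0, 0, 9, 0.0822, 0.228, 0.035, 0.5, 0, 0, 9, 0.0822, 0.228, 0.035, 0.5, 0, 0, 9, 0.0822, 0.228, 0.035, 0.5, 0, 0, 9, 0.0822, 0.228, 0.035, 0.5]
}}

```text
clock: 40.2
position: [0.6573, -0.2616, 0.1538]
ee_rot: [0.698, 0.716, 0.001, 0.002]
ft_force: [0.4, 0.3, 0.2]
grip_width: 0.494
grasp_force: 0.0
```

Run:
```python
from h import *
p,R,o=pose(); print(p,o['joint_pos'].round(2))
rel([.657,-.259,.063],1.8)
im=snap("top","t11");sd=snap("side","s11")
roi=np.zeros(im.shape[:2],np.uint8); cv2.fillConvexPoly(roi,np.int32([[272,278],[283,278],[314,322],[304,327]]),1)
w=white(sd); print("white px in slot zone now/before",(w&(roi>0)).sum(),(white(cv2.imread("pics/side0.png"))&(roi>0)).sum())
for c,s,m in blobs(white(sd,150,70),60,400):
    if c[0]>300: print(c.round(1),s)
```

```text
[ 0.65728178 -0.26164443  0.15375718] [-0.21  0.7   0.83  1.36 -0.52  1.3   0.67]
turn [ 0.2  0.1 -0.3] shift [ 0.0028 -0.0005  0.0908] yaw0 1.5 j7 0.67
white px in slot zone now/before 10 393
[304.7 169.4] [299 165  13  10  97]
[312.5 187.2] [306 182  14  11 114]
[344.5 259.7] [335 244  20  32 103]
[410.2 318.6] [401 311  19  17 237]
[400.7 380.3] [393 376  18   8  74]
```

>>> {"name": "play_rows", "arguments": {
  "plan": [0, 0, 0, 0.0028, -0.0005, 0.04, 0.5, 0, 0, 0, 0.0028, -0.0005, 0.075, 0.5, 0, 0, 0, 0.0028, -0.0005, 0.0905, 0.5, 0, 0, 0, 0.0028, -0.0005, 0.0905, 0.35, 0, 0, 0, 0.0028, -0.0005, 0.0905, 0.2, 0, 0, 0, 0.0028, -0.0005, 0.0905, 0.1, 0, 0, 0, 0.0028, -0.0005, 0.0905, 0, 0, 0, 0, 0.0028, -0.0005, 0.0905, 0, 0, 0, 0, 0.0028, -0.0005, 0.0905, 0, 0, 0, 0, 0.0028, -0.0005, 0.0905, 0]
}}

```text
clock: 41.55
position: [0.6576, -0.2573, 0.0617]
ee_rot: [0.697, 0.717, 0.001, 0.001]
ft_force: [0.2, 0.0, 5.9]
grip_width: 0.089
grasp_force: 30.4
```

Run:
```python
from h import *
p,R,o=pose(); print(p)
rel([.449,-.382,.2527],10.6)
```

```text
[ 0.65758124 -0.25731261  0.06173504]
turn [ 0.1  0.  -9. ] shift [-0.1188 -0.2117 -0.1913] yaw0 1.6 j7 0.70
```

>>> {"name": "play_rows", "arguments": {
  "plan": [0, 0, 0, 0, 0, -0.04, 0, 0, 0, 0, 0, 0, -0.1, 0, 0, 0, 0, 0, 0, -0.15, 0, 0, 0, 0, 0, 0, -0.19, 0, 0, 0, -3, -0.03, -0.05, -0.19, 0, 0, 0, -5, -0.06, -0.1, -0.19, 0, 0, 0, -7, -0.09, -0.16, -0.19, 0, 0, 0, -9, -0.117, -0.2117, -0.19, 0, 0, 0, -9, -0.117, -0.2117, -0.19, 0, 0, 0, -9, -0.117, -0.2117, -0.19, 0, 0, 0, -9, -0.117, -0.2117, -0.19, 0]
}}

```text
clock: 42.92
position: [0.4499, -0.379, 0.2501]
ee_rot: [0.638, 0.77, -0.0, -0.0]
ft_force: [-0.2, 0.0, 0.5]
grip_width: 0.09
grasp_force: 29.7
```

Run:
```python
from h import *
p,R,o=pose(); print(p)
rel([.449,-.380,.2527],10.6)
sd=snap("side","s12")
cv2.imwrite("pics/c12.png",cv2.resize(sd[220:350,220:380],(738,600),interpolation=cv2.INTER_CUBIC))
yw=np.radians(100.6); d=np.array([np.cos(yw),np.sin(yw)]); n=np.array([np.sin(yw),-np.cos(yw)])
q=np.r_[p[:2]-.055*d+.004*n,p[2]-.0557]; print((proj("side",q)-220)*4.6125)
```

```text
[ 0.44985534 -0.3789693   0.25007764]
turn [-0.  -0.   0.2] shift [-0.0009 -0.001  -0.0026] yaw0 10.8 j7 1.05
[[407.16424558 423.91691898]]
```

View pics/c12.png

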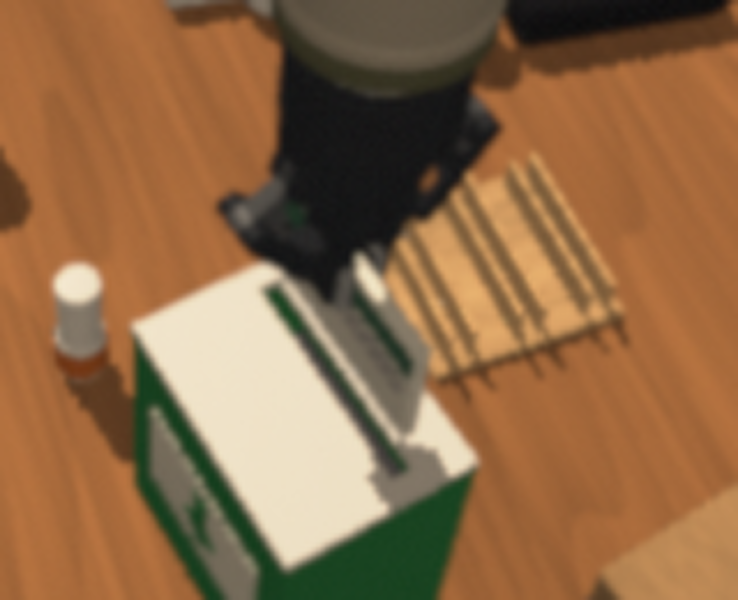

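>>> {"name": "play_rows", "arguments": {
  "plan": [0, 0, 0, -0.001, -0.001, 0.01, 0, 0, 0, 0, -0.001, -0.001, 0.02, 0, 0, 0, 0, -0.001, -0.001, 0.025, 0, 0, 0, 0, -0.001, -0.001, 0.03, 0, 0, 0, 0, -0.001, -0.001, 0.034, 0, 0, 0, 0, -0.001, -0.001, 0.038, 0, 0, 0, 0, -0.001, -0.001, 0.038, 0]
}}

```text
clock: 43.85
position: [0.4477, -0.3811, 0.212]
ee_rot: [0.639, 0.77, 0.0, -0.0]
ft_force: [0.4, -0.4, -1.2]
grip_width: 0.086
grasp_force: 29.7
```

Bottom is 9 mm into the slot with no resistance; continue, release, and back away.

>>> {"name": "play_rows", "arguments": {
  "plan": [0, 0, 0, 0, 0, 0.008, 0, 0, 0, 0, 0, 0, 0.015, 0, 0, 0, 0, 0, 0, 0.022, 0, 0, 0, 0, 0, 0, 0.027, 0, 0, 0, 0, 0, 0, 0.027, 0, 0, 0, 0, 0, 0, 0.027, 0.2, 0, 0, 0, 0, 0, 0.027, 0.35, 0, 0, 0, 0, 0, 0.027, 0.35, 0, 0, 0, 0, 0, -0.02, 0.35, 0, 0, 0, 0, 0, -0.06, 0.5, 0, 0, 0, 0.05, 0, -0.06, 0.5, 0, 0, 0, 0.11, 0, -0.06, 0.5, 0, 0, 0, 0.17, 0, -0.06, 0.5, 0, 0, 0, 0.22, 0, -0.06, 0.5, 0, 0, 0, 0.22, 0, -0.06, 0.5, 0, 0, 0, 0.22, 0, -0.06, 0.5]
}}

```text
clock: 45.85
position: [0.4072, -0.1655, 0.2725]
ee_rot: [0.639, 0.769, 0.0, 0.0]
ft_force: [0.6, -0.6, -0.1]
grip_width: 0.498
grasp_force: 0.0
```

Run:
```python
from h import *
p,R,o=pose(); print(p,o['ft_force'].round(1))
im=snap("top","t13");sd=snap("side","s13")
i0=cv2.imread("pics/top0.png");s0=cv2.imread("pics/side0.png")
def prof(im,n):
    # brightness along the slot's line, and 6-40 mm above it (a wallet sticking out would be bright)
    d=np.array([np.cos(np.radians(100.6)),np.sin(np.radians(100.6))]); t=np.linspace(-.05,.05,9)
    u=proj(n,[[*(np.array([.4492,-.382])+a*d),.165] for a in t]).round().astype(int)
    return im[u[:,1],u[:,0]].max(1)
for n,a,b in(("top",i0,im),("side",s0,sd)): print(n,prof(a,n),prof(b,n))
for c,s,m in blobs(white(im,170,60),60,400):
   if c[1]<190 and 200<c[0]<270: print("cap",c.round(1),s)
for c,s,m in blobs(white(sd,150,70),60,400): 
   if 200<c[0]<380 and c[1]>150: print("side",c.round(1),s)
```

```text
[ 0.40718834 -0.16549151  0.27250914] [ 0.6 -0.6 -0.1]
top [105  88  64  73  72  73  76  76  72] [ 56  55  53 103 127 127 121 118 123]
side [65 64 65 67 72 73 70 75 74] [105 120 116 124 100  89  92  71  72]
cap [222.1 140.2] [215 132  15  16 152]
cap [252.2 143.1] [245 137  15  13 149]
cap [233.9 156.4] [230 147   9  19 103]
cap [219.8 183.2] [206 157  32  41  97]
cap [219.4 170.2] [212 164  16  14 159]
cap [249.9 172.6] [243 166  15  14 157]
side [304.7 169.4] [299 165  13  10  97]
side [278.4 173.6] [272 170  13   9  89]
side [294.9 180.7] [286 178  20   6  70]
side [312.6 187.1] [306 182  14  11 115]
side [285.7 190.8] [271 185  24  12 145]
side [264.1 208.6] [254 193  25  24 201]
side [236.2 281.7] [232 278  10   9  69]
```

Run:
```python
from h import *
d=np.array([np.cos(np.radians(100.6)),np.sin(np.radians(100.6))]); n=np.array([d[1],-d[0]])
im={"top":(cv2.imread("pics/top0.png"),cv2.imread("pics/t13.png"),cv2.imread("pics/t11.png")),"side":(cv2.imread("pics/side0.png"),cv2.imread("pics/s13.png"),cv2.imread("pics/s12.png"))}
for c in im:
  for t in(-.045,-.02,.01,.04):
    u=proj(c,[[*(np.array([.4492,-.382])+t*d+a*n),.165] for a in np.arange(-.024,.025,.003)]).astype(np.float32)
    print(c,t)
    for k in im[c]: print("  ",cv2.remap(k,u[:,0],u[:,1],cv2.INTER_LINEAR).reshape(-1,3).astype(int).max(1))
```

```text
top -0.045
   [242 241 242 242 244 245 191 104  97 129 187 239 244 242 242 242 242]
   [139 139 140 139 141 138 103  66  56  67  98 133 141 140 139 141 140]
   [158 142 141 143 144 141 106  68  58  70 101 137 144 143 142 145 144]
top -0.02
   [242 242 242 243 245 236 173  90  66 107 204 243 244 243 243 243 243]
   [141 141 141 141 141 132  96  66  57  72 113 138 141 141 141 141 140]
   [145 144 145 144 146 137  98  68  58  69 113 141 145 146 144 145 145]
top 0.01
   [243 243 242 243 245 240 187 106  79 121 205 242 244 243 243 243 243]
   [ 98  94  90  88  91 101  97 111 123 122 131 140 142 141 141 142 141]
   [145 145 143 145 145 137 110 110 127 126 131 142 144 144 143 144 144]
top 0.04
   [242 242 243 243 245 244 191 106  78 118 199 241 244 242 243 243 243]
   [128 121 114 107 101  98 109 115 115 121 133 140 141 142 142 142 142]
   [144 144 144 145 146 139 112 116 133 125 127 140 145 145 144 144 146]
side -0.045
   [240 241 240 241 241 238 204 115  66  81 160 228 239 240 240 240 240]
   [133 133 132 132 133 130 107  84 113 129 127 131 132 134 133 133 134]
   [237 237 237 237 236 219 153  87  62  77 128 163 192 213 224 236 237]
side -0.02
   [241 241 241 241 241 240 213 125  69  85 161 230 240 241 241 241 241]
   [133 133 133 133 133 132 111  86 110 128 128 131 133 134 133 133 133]
   [238 238 238 238 238 237 207 122  67  78 148 195 148 117 112 104  99]
side 0.01
   [242 242 242 242 242 239 204 114  67  84 164 229 241 242 242 241 241]
   [134 133 134 134 134 129 106  82 111 131 129 132 134 134 134 134 134]
   [239 238 239 239 239 235 200 111  65  81 153 193 151 118 112 104  93]
side 0.04
   [243 242 243 243 242 237 188 105  74  92 170 230 241 242 242 242 242]
   [134 134 134 133 134 129 102  79  72  81 104 129 134 134 134 134 134]
   [239 239 239 239 239 233 183 102  71  90 159 194 154 114  79  38  29]
```

Run:
```python
from h import *
d=np.array([np.cos(np.radians(100.6)),np.sin(np.radians(100.6))]); n=np.array([d[1],-d[0]])
t=np.arange(-.066,.067,.006); print((t*1000).astype(int))
for c,f in(("side","s12"),("side","s13"),("top","t11"),("top","t13")):
  k=cv2.imread(f"pics/{f}.png")
  for a in(0,.003):
    u=proj(c,[[*(np.array([.4495,-.3825])+q*d+a*n),.165] for q in t]).astype(np.float32)
    print(c,f,a,cv2.remap(k,u[:,0],u[:,1],cv2.INTER_LINEAR).reshape(-1,3).astype(int).max(1))
```

```text
[-66 -60 -54 -48 -42 -36 -30 -24 -18 -12  -6   0   5  11  17  23  29  35
  41  47  53  59  65]
side s12 0 [129 119  63  62  64  63  64  66  66  66  65  66  64  64  66  66  70  71
  72  73  82 200 239]
side s12 0.003 [129 119  73  73  83  78  85  87  79  86  85  82  86  86  88  92  93  90
  96  97 101 198 233]
side s13 0 [132 129 110 111 115 114 111 111 113 112 112 114 111 111  95  95  78  71
  72  73  81 126 135]
side s13 0.003 [133 131 129 130 130 129 129 128 130 129 130 131 129 129 111 110  89  81
  84  83  89 127 135]
top t11 0 [204 136  67  59  58  58  58  58  60  89 128 136 130 131 135 127 138 127
 134 131 131 143 145]
top t11 0.003 [164 136  77  72  71  72  75  70  76  94 121 128 127 128 128 122 127 120
 125 124 126 142 145]
top t13 0 [138 131  65  57  55  56  57  54  61 101 123 126 122 124 125 122 119 117
 113 119 113  99  95]
top t13 0.003 [139 134  74  70  68  69  71  67  80 118 124 123 122 124 121 122 123 121
 122 123 123 124 120]
```

```bash
python3 -c "
from workcell import manip
print(manip.hand_in())"
```

```text
the job is handed in; nothing more can be done
None
```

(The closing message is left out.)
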